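Put the round-bottomed spice bottles in their chest and close it

TASK

Put the two round glass bottles away: stand each one upright, cork up, in its own ring in the open wooden chest, setting them down gently. Then lift the knee of the folding stay that props the lid, so that it unlocks, and lower the lid gently until it is fully shut, leaving the other things on the worktop where they are.

Things in the scene. Friction and masses are not known exactly. Their poses are not given: they have to be found in the camera images.
- chest: open wooden spice chest, fixed; own x is its depth (112 mm; +x to the hinge at the back), own y its width (184 mm; +y its left). Origin: middle of its underside, on the worktop 0.1785 m above the base plane. A tray with walls 38 mm high and 6 mm thick; on its floor (8 mm up) two cork rings side by side, 66 mm outside, hole 48 mm, tops 20 mm above the origin; a deep lid stands open at the back
- ring_left (a point): where the belly's middle comes when a bottle stands in the left ring: chest (0, +46, 42.6) mm, 22.6 mm above the ring's top; the cork's top is then 54 mm above it
- ring_right (a point): the same for the right ring: chest (0, -46, 42.6) mm
- bottle_a: round glass bottle with a thick cork, 87 mm long, about 85-170 g; one of two alike. Origin: middle of its ball-shaped belly (66 mm across, also the round bottom). Own +z runs along its axis to the cork: a plain cylinder 48 mm across from z +34.5 to +54 mm, fixed in the neck. Starts lying on the board, belly middle 33 mm up, cork to the robot's left within 30 degrees and drooping 10 degrees onto the board
- bottle_b: round glass bottle with a thick cork, 87 mm long, about 85-170 g; the other. Origin: middle of its ball-shaped belly (66 mm across, also the round bottom). Own +z runs along its axis to the cork: a plain cylinder 48 mm across from z +34.5 to +54 mm, fixed in the neck. Starts lying on the board, belly middle 33 mm up, cork to the robot's left within 30 degrees and drooping 10 degrees onto the board
- bottle_a_cork (a point): middle of bottle_a's cork, on the axis, 44.5 mm from the belly's middle
- bottle_b_cork (a point): the same point of bottle_b
- lid (a joint): lid angle, rad: 0 at the start (open, at its stop, leaning 15 degrees back past upright), grows as it comes down, 1.83 fully shut. A stiff hinge: the lid stays where it is left and takes 1 to 3 N at its front edge to lower, but cannot move while the stay is locked
- lid_hinge (a point): middle of the lid's hinge line, chest (56, 0, 38) mm, along the chest's y. The lid is a box shell 112 x 184 mm, 70 mm deep, walls 6 mm, its opening towards the bottles; shut, its top is 108 mm above the chest's underside
- lid_front (a point): middle of the lid's outer top front edge, farthest from the hinge: it moves on a circle of 132 mm radius about the hinge line and ends at chest (-56, 0, 108) mm. Pressing down near here lowers the lid once it leans forward. A 12 mm finger lip sticks out below it, at the rim of the front wall
- stay_knee (a joint): bend of the folding stay's knee, rad: 0 at the start (locked: 0.12 past dead centre, at its stop), 0.12 when its two bars are in line, more once lifted and free to fold, about 2.6 with the lid shut. Two flat steel bars outside the chest's left wall: lower one 62 mm, from a pivot on the tray to the knee, upper one 46 mm, on to a pivot on the lid. No spring; a few newtons move it
- knee_knob (a point): middle of the thumb knob at the knee: round steel pin, 13 mm thick, 32 mm long, along the chest's y, sticking out left of the stay, with a 17 mm head, 3 mm thick, at its left end. At the start at chest (58, 117, 68) mm. It moves on a circle of 62 mm radius about stay_foot: to unlock, up and to the chest's front (45 degrees), over the top at z 86 mm, then forward; drawn on, it brings the lid down
- stay_foot (a point): a point on the axis of the stay's lower pivot, in the middle plane of the knob: chest (14, 117, 24) mm, fixed
- shaker_salt: a steel and glass shaker, 44 mm across and 89 mm tall, at the back left of the wooden board that covers the sink, flush with the worktop; to be left alone. Origin: middle of its underside
- shaker_pepper: the other shaker, alike; to be left alone. Origin: middle of its underside
- spoon_rest: a small blue and white boat-shaped dish, 38 x 68 x 16 mm, at the front of the board; to be left alone. Origin: middle of its underside
- cork_stopper: a loose cork, 26 mm across and 31 mm tall, on the worktop left of the bottles; to be left alone. Origin: middle of its underside

How it is judged (in metres and radians):
On the way, in this order (a step that is already met when the one before it is completed fails the run):
1. one bottle stands upright in a ring (((distance between bottle_a and ring_left below 0.01 m and angle between bottle_a's own z axis and vertical below 0.26 rad) or (distance between bottle_a and ring_right below 0.01 m and angle between bottle_a's own z axis and vertical below 0.26 rad) or (distance between bottle_b and ring_left below 0.01 m and angle between bottle_b's own z axis and vertical below 0.26 rad) or (distance between bottle_b and ring_right below 0.01 m and angle between bottle_b's own z axis and vertical below 0.26 rad))), for 0.2 s.
2. both bottles stand upright, one in each ring ((((distance between bottle_a and ring_left below 0.01 m and angle between bottle_a's own z axis and vertical below 0.26 rad) and (distance between bottle_b and ring_right below 0.01 m and angle between bottle_b's own z axis and vertical below 0.26 rad)) or ((distance between bottle_a and ring_right below 0.01 m and angle between bottle_a's own z axis and vertical below 0.26 rad) and (distance between bottle_b and ring_left below 0.01 m and angle between bottle_b's own z axis and vertical below 0.26 rad)))), for 0.2 s.
3. the stay's knee has been lifted past its dead centre while the lid is still up (value of joint stay_knee above 0.2 rad and value of joint lid below 0.9 rad).
4. the lid is shut (value of joint lid above 1.77 rad), for 0.2 s.
At the end, for the whole second after the job is handed in: Both bottles stand in the chest, one in each ring, belly within 10 mm of its seat and within 15 degrees of upright with the cork up, at rest; the lid is shut to within 0.06 rad (3.5 degrees) ((((distance between bottle_a and ring_left below 0.01 m and angle between bottle_a's own z axis and vertical below 0.26 rad) and (distance between bottle_b and ring_right below 0.01 m and angle between bottle_b's own z axis and vertical below 0.26 rad)) or ((distance between bottle_a and ring_right below 0.01 m and angle between bottle_a's own z axis and vertical below 0.26 rad) and (distance between bottle_b and ring_left below 0.01 m and angle between bottle_b's own z axis and vertical below 0.26 rad))) and value of joint lid above 1.77 rad and linear speed of each of bottle_a, bottle_b below 0.03 m/s); the robot touches nothing.
It fails at once if a bystander (shaker, spoon rest or cork) is pushed more than 30 mm (distance of any of shaker_salt, shaker_pepper, spoon_rest, cork_stopper from where it was at the start of the episode above 0.03 m).
It fails at once if the lid is slammed (faster than 3 rad/s) (velocity of joint lid above 3 rad/s).
It fails at once if a bottle is dropped or rammed into the chest (more than 40 N) (contact force between any of bottle_a, bottle_b and chest above 40 N).
It fails at once if a bottle falls off the worktop (height (world z) of any of bottle_a, bottle_b below 0.1 m).
It also fails if it takes over 72 s, if anything falls off the work surface, if the arm or the gripper's body presses on something with over 40 N, if the wrist force passes 120 N, or if a joint passes its speed limit or range.

ROBOT

A 6-joint arm with a two-finger parallel gripper is mounted at the origin on a cart in front of the work surface, level with it; the furniture and walls round the work are solid. World frame = base frame: x ahead of the robot, y to its left, z up, the work surface at z = 0. Lengths are in mm, angles in rad, forces in N, time in s.
With the tool pointing down it reaches from about 275 to 750 mm from the base axis. Payload 10.2 kg.
Tool frame: the origin (TCP) lies on the front face of the gripper's body, between the roots of the fingers; the fingertips stand 64 mm ahead of it and the grasp point (between the pads) lies 45 mm ahead of it; x points along the fingers, y is the direction in which the jaws open and shut, and the axes are right-handed (so a half turn about x gives the same grasp; the last joint's range is limited). The gripper opens to 88 mm and grips with 3 to 60 N. Pads are 18 mm wide; open, the fingers measure 123 mm over their backs; the gripper's body (75 mm by 187 mm) begins 45 mm behind the grasp point.
Start: joints at [1.097, 0.313, 1.498, -0, 1.331, -0.223], TCP at [130.307, 508.578, 302.72] pointing down, gripper open.
Joint ranges: [-2.94, 2.94], [-0.97, 2.17], [0.19, 2.56], [-1.23, 4.37], [0.02, 3.11], [-2.88, 2.88]. Speed limits (rad/s): [2.39, 2.39, 3.01, 3.14, 3.14, 3.14].

INTERFACE

Orientations are given as a unit quaternion [x, y, z, w].
In Python, from plant import bot, camera, ticket, finder gives the robot as it stands.
- The arm moves only by the shell command python3 -m jog 'ROWS' [OPENING] [FORCE]. ROWS is JSON, a list of rows, each an object of numbers: "tx", "ty", "tz": the shift along the tool's x, y, z in m; "spin": the turn about the tool's x in rad. In form: [{"tx": .., "ty": .., "tz": .., "spin": ..}, ...]. A call has exactly 10 rows; each row is the pose to reach, as a shift and turn from the pose commanded when the call began, along the tool's axes at that moment; what a row does not reach only later rows make up. A row lasts 1/10 s, in which the tool goes at most 50 mm and 8.59 degrees, less where a joint would pass 70% of its speed; a pose out of reach is approached as far as the arm can. A call with a gripper value outside its range is refused whole. OPENING is the finger opening in m, from 0 to 0.0881, set as the call begins (- or left out, the last holds). The fingers move at their own pace and stop on an object; FORCE is the grip in N (left out, the last holds). Time passes only in rows, so rows that repeat a pose let the fingers close, or fill a call up. It gives the time, the measured TCP pose, the force and the opening at its end, in the units of the state.
- bot.get_obs(): the state, without advancing time (a new reading comes with each control period).
- camera(name): name is "scene" or "top"; returns a dict with "img" (480x640x3 uint8, red, green, blue), "depth" (480x640 float32, mm along the optical axis (not along the pixel's ray), 0 where there is no reading), "fx", "fy", "cx", "cy" (pixels), "R" (3x3) and "t" (3): a world point X has camera coordinates R X + t. Camera axes: x right, y down, z forward; pixel columns grow to the right and rows downward; lengths in mm; the calibration is good to about 2 mm. A picture is of the moment at which its call begins.
- ticket.close_job(): hands the job in, once; it reports no verdict.
Trained networks look in a picture, given as the dict that the camera call returned (one of the last four; its "shot" number tells which), for a name from the list of things; names that differ only in an ending like _2 or _b are one class to them, and where a whole thing is asked for, a point or a joint stands for the part that bears it (a point fixed in the world has none). Each returns a list of dicts, best first, with "p" (0 to 1); they miss things now and then, are a little off and sometimes report something else, mostly with a low value. They report only what shows in the picture. A call takes as long as a camera call.
- finder.recognise(picture, query): "position" ([x, y, z] in mm, in the coordinates of the camera as it stood for that picture, good to about 4 mm: the middle of the surface that is visible of it).
The state is a dict: "time_s": time; "joint_pos": joint angles; "dq": joint speeds; "tau": joint torques, N m; "tcp_pos": TCP position; "tool_rot": TCP orientation; "contact_force": force on the tool from outside, world axes, zero at the start; "wrist_torque": the same for the moment, N m; "width": finger opening in mm.
Only numpy, scipy, OpenCV 4.12 (cv2) and the standard library are available. Lean on these libraries where they do the work, as an engineer would, in place of code of your own. Each camera call takes 0.05 s, during which the arm holds its last target.

## Working session

There is one attempt and no reset: what is moved stays moved. The work goes in short steps, Python scripts to look and compute and a shell command to move; the robot and the scene stay as the last step left them, time stands still between calls to the robot, and variables do not carry over. Pictures are saved under pics/ and viewed, and the job is handed in when it is done.

I'll start with the state and pictures from both cameras.

```bash
ls -la; mkdir -p pics; python3 - <<'E'
from plant import bot,camera,ticket,finder
import cv2,numpy as np
print(bot.get_obs())
for n in("scene","top"):
    c=camera(n); cv2.imwrite(f"pics/{n}0.png",c["img"][:,:,::-1])
    print(n,c["fx"],c["fy"],c["cx"],c["cy"],np.round(c["R"],4).tolist(),c["t"],c.get("shot"))
    R=np.array(c["R"]);t=np.array(c["t"])
    for q in["chest","bottle_a","bottle_a_cork","lid_front","knee_knob","ring_left","shaker_salt","spoon_rest","cork_stopper","lid_hinge","stay_foot"]:
        try:
            for r in finder.recognise(c,q)[:3]: print(q,round(r["p"],2),np.round(R.T@(np.array(r["position"])-t),1))
        except Exception as e: print(q,e)
E
```

```text
total 12
drwxr-xr-x  3 agent agent 4096 Dec  7 16:23 .
drwxr-xr-x 23 root  root  4096 Dec  7 16:23 ..
drwxr-xr-x  2 agent agent 4096 Dec  7 16:23 pics
{'time_s': 0.0, 'joint_pos': array([ 1.09660009e+00,  3.13435314e-01,  1.49844415e+00, -5.76258453e-06,
        1.33100955e+00, -2.23402492e-01]), 'dq': array([-0.00025466,  0.00139819, -0.00265599,  0.00121327, -0.00059758,
       -0.00016213]), 'tau': array([ 1.35809150e-03, -4.02215838e+01, -2.52267122e+01,  6.95146085e-02,
        3.52856156e-02, -9.07678600e-05]), 'tcp_pos': array([130.22415662, 508.41488767, 302.16587569]), 'tool_rot': array([ 0.08800488,  0.70170935, -0.08886769,  0.70139978]), 'contact_force': array([-0.47688055,  0.26572427,  0.00114231]), 'wrist_torque': array([-0.01212687,  0.07373744, -0.0010621 ]), 'width': 88.20475038492606}
scene 508.2055884158284 508.2055884158284 317.21032372650785 234.95368535959528 [[-0.8091, -0.5876, -0.0117], [-0.3308, 0.4717, -0.8173], [0.4858, -0.6574, -0.576]] [410.00663416 438.83772884 685.71749299] 1
chest 0.77 [ 546.  -254.1  216.5]
chest 0.59 [406.  -79.2 184.7]
bottle_a 0.7
[... 630 characters left out ...]
1921], [0.1921, -0.0007, -0.9814]] [ -46.05258982  630.29000269 1436.91110976] 2
chest 0.69 [ 542.9 -250.1  214.2]
chest 0.51 [629.8   9.  231.5]
chest 0.42 [ 584.6 -147.7  254.8]
bottle_a 0.98 [481.6  11.2 230.1]
bottle_a 0.73 [ 541.5 -247.1  215.2]
bottle_a 0.69 [630.3  11.4 233.1]
bottle_a_cork 0.87 [630.7   6.  231.8]
lid_front 0.58 [ 580.3 -270.4  310.4]
knee_knob 0.63 [ 585.4 -147.5  256.9]
ring_left 0.68 [ 541.7 -247.5  212.8]
shaker_salt 0.66 [632.8  10.5 233.4]
shaker_salt 0.62 [712.3  30.2 262. ]
spoon_rest 0.69 [400.1 -72.7 182.4]
spoon_rest 0.63 [ 544.2 -246.8  213.3]
cork_stopper 0.43 [589.6 151.2 206.7]
lid_hinge 0.89 [ 537.5 -244.9  214.7]
stay_foot 0.58 [ 538.3 -249.3  220.2]
```

View pics/scene0.png

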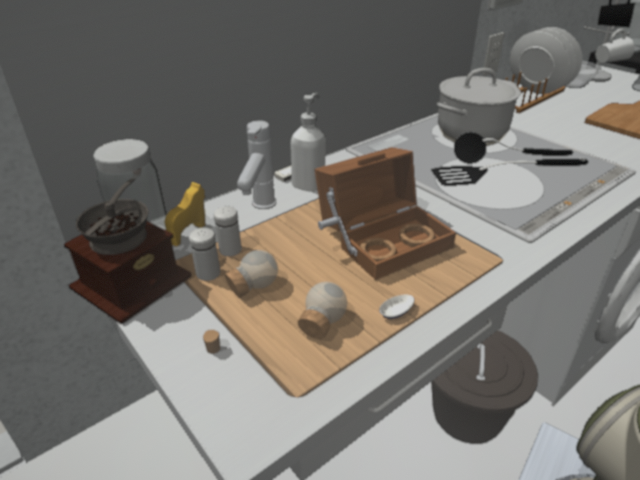

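View pics/top0.png

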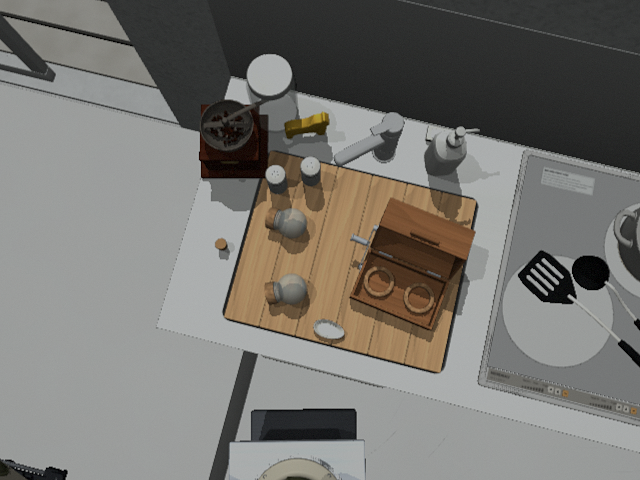

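```bash
cat > h.py <<'E'
import numpy as np, cv2
from scipy.optimize import least_squares
from scipy.spatial.transform import Rotation as Ro
def cloud(c):
    d=c["depth"].astype(float);v,u=np.mgrid[0:480,0:640]
    P=np.stack([(u-c["cx"])/c["fx"]*d,(v-c["cy"])/c["fy"]*d,d],-1)
    W=(P-np.array(c["t"]))@np.array(c["R"]); W[d<=0]=np.nan
    return W
def proj(c,X):
    p=np.array(c["R"])@np.array(X,float)+np.array(c["t"]); return c["fx"]*p[0]/p[2]+c["cx"],c["fy"]*p[1]/p[2]+c["cy"]
E
python3 - <<'E'
from plant import bot,camera
from h import *
import pickle
C={n:camera(n) for n in("scene","top")}
pickle.dump(C,open("c0.pkl","wb"))
o=bot.get_obs();print(np.round(Ro.from_quat(o["tool_rot"]).as_matrix(),3))
for n,c in C.items():
    W=cloud(c); 
    tb=(abs(W[...,0]-560)<60)&(abs(W[...,1]+80)<30); print(n,"board z",np.nanmedian(W[tb][:,2]))
    for ctr in [(481,11),(630,11)]:
        m=(np.hypot(W[...,0]-ctr[0],W[...,1]-ctr[1]-15)<70)&(W[...,2]>184)&(W[...,2]<260)
        p=W[m]; rgb=c["img"][m].astype(int)
        sat=(rgb.max(1)-rgb.min(1))/(rgb.max(1)+1)
        g=p[sat<0.3]; k=p[sat>0.4]
        f=lambda q:np.linalg.norm(g-[q[0],q[1],q[2]],axis=1)-33
        r=least_squares(f,[ctr[0],ctr[1]-15,211],loss="soft_l1",f_scale=2)
        print(n,ctr,len(g),len(k),"sphere",r.x.round(1),"res",np.median(abs(r.fun)).round(2),"cork med",np.median(k,0).round(1),"range",k.min(0).round(0),k.max(0).round(0))
    for nm,ctr in [("salt",(712,30)),("pep",(715,-20)),("spoon",(401,-76)),("stop",(585,153))]:
        m=(np.hypot(W[...,0]-ctr[0],W[...,1]-ctr[1])<40)&(W[...,2]>184)&(W[...,2]<280); p=W[m]
        if len(p):print(nm,np.median(p,0).round(0),p.min(0).round(0),p.max(0).round(0))
E
```

```text
[[-0.     0.248  0.969]
 [-0.     0.969 -0.248]
 [-1.    -0.    -0.   ]]
scene board z 178.80779977951366
scene (481, 11) 1208 45 sphere [485.8   1.4 211.4] res 0.73 cork med [481.   50.8 225.7] range [470.  44. 220.] [494.  57. 228.]
scene (630, 11) 1177 7 sphere [ 6.287e+02 -1.000e-01  2.116e+02] res 0.88 cork med [643.9  51.5 226.5] range [638.  42. 225.] [649.  52. 229.]
salt [710.  42. 238.] [699.  11. 184.] [744.  60. 269.]
pep [726. -30. 235.] [705. -58. 184.] [753.  19. 270.]
spoon [403. -84. 190.] [ 381. -110.  184.] [423. -44. 196.]
stop [581. 157. 207.] [574. 141. 184.] [597. 167. 211.]
top board z 178.35667948995584
top (481, 11) 813 245 sphere [487.6   2.7 211.5] res 1.32 cork med [478.4  46.9 220.3] range [419. -39. 184.] [550.  95. 235.]
top (630, 11) 783 224 sphere [630.7   1.4 211.7] res 1.3 cork med [639.9  46.4 221.5] range [569. -43. 184.] [683.  89. 233.]
salt [716.  31. 263.] [677.  11. 184.] [745.  67. 274.]
pep [726. -34. 260.] [680. -58. 184.] [754.  19. 274.]
spoon [402. -77. 188.] [ 375. -111.  184.] [434. -38. 199.]
stop [587. 154. 208.] [552. 118. 184.] [607. 184. 216.]
```

```bash
python3 - <<'E'
from h import *
import pickle
C=pickle.load(open("c0.pkl","rb"))
c=C["top"]
im=c["img"][140:340,200:480,::-1]; cv2.imwrite("pics/crop0.png",cv2.resize(im,None,fx=2.85,fy=2.85,interpolation=cv2.INTER_CUBIC))
for n,c in C.items():
    W=cloud(c)
    for B in [(486.7,2,211.5),(629.7,.7,211.5)]:
        B=np.array(B)
        d=W-B; m=(np.linalg.norm(d,axis=-1)<70)&(np.linalg.norm(d,axis=-1)>36)&(W[...,1]>B[1]+25)&(W[...,2]>190)
        p=W[m]
        def f(q):
            a=np.array([np.sin(q[0])*np.cos(q[1]),np.cos(q[0])*np.cos(q[1]),-np.sin(q[1])])
            r=p-B; z=r@a; rho=np.linalg.norm(r-np.outer(z,a),axis=1)
            # sdf of cyl
            dx=rho-24; dz=abs(z-44.25)-9.75
            return np.where(np.maximum(dx,dz)<0,np.maximum(dx,dz),np.hypot(np.maximum(dx,0),np.maximum(dz,0)))
        best=min((least_squares(f,[a0,.17],loss="soft_l1",f_scale=2) for a0 in(-.4,-.2,0,.2,.4)),key=lambda r:r.cost)
        print(n,B,len(p),"az from +y toward +x deg, droop",np.degrees(best.x).round(1),np.median(abs(best.fun)).round(2))
    for nm,ctr in [("salt",(715,36)),("pep",(728,-34))]:
        m=(np.hypot(W[...,0]-ctr[0],W[...,1]-ctr[1])<35)&(W[...,2]>255)&(W[...,2]<280); p=W[m]
        print(nm,p.min(0).round(0),p.max(0).round(0))
E
```

```text
scene [486.7   2.  211.5] 703 az from +y toward +x deg, droop [-10.9  10.1] 1.04
scene [629.7   0.7 211.5] 479 az from +y toward +x deg, droop [16.1 10. ] 1.18
salt [699.  11. 255.] [744.  53. 269.]
pep [718. -62. 255.] [760. -20. 270.]
top [486.7   2.  211.5] 251 az from +y toward +x deg, droop [-7.7  9.7] 1.27
top [629.7   0.7 211.5] 247 az from +y toward +x deg, droop [17.8  9.3] 1.44
salt [702.  12. 255.] [745.  53. 274.]
pep [720. -62. 255.] [762. -20. 274.]
```

View pics/crop0.png

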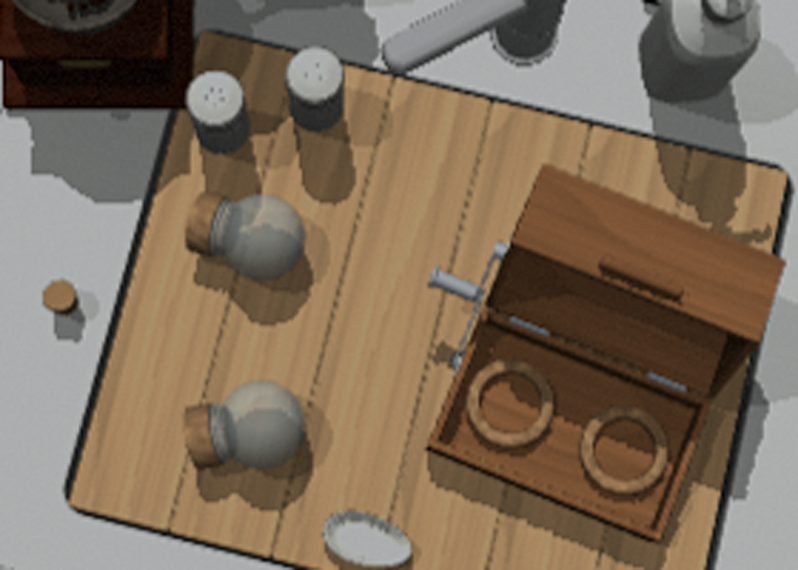

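```bash
python3 - <<'E'
from h import *
import pickle
C=pickle.load(open("c0.pkl","rb"))
for n,c in C.items():
    W=cloud(c)
    # chest tray pts
    m=(W[...,0]>440)&(W[...,0]<640)&(W[...,1]<-120)&(W[...,1]>-360)
    p=W[m&(W[...,2]>194)&(W[...,2]<202)]
    print(n,len(p))
    # also wall tops z~216.5
    w=W[m&(W[...,2]>213)&(W[...,2]<219)]
    def ring(q):
        th=q[2];ex=np.array([np.cos(th),np.sin(th)]);ey=np.array([-np.sin(th),np.cos(th)])
        L=q[:2]+46*ey;R=q[:2]-46*ey
        rl=np.linalg.norm(p[:,:2]-L,axis=1);rr=np.linalg.norm(p[:,:2]-R,axis=1)
        r=np.minimum(rl,rr)
        return np.maximum(abs(r-28.5)-4.5,0)
    def wall(q):
        th=q[2];ex=np.array([np.cos(th),np.sin(th)]);ey=np.array([-np.sin(th),np.cos(th)])
        d=w[:,:2]-q[:2];x=abs(d@ex);y=abs(d@ey)
        # distance to band: box 56x92 minus 50x86
        dxo=np.hypot(np.maximum(x-56,0),np.maximum(y-92,0)); din=np.minimum(50-x,86-y)
        return np.maximum(np.maximum(dxo,din),0)
    for nm,F in(("ring",ring),("wall",wall),("both",lambda q:np.r_[ring(q),wall(q)])):
        b=min((least_squares(F,[542,-248,a],loss="soft_l1",f_scale=1.5) for a in(-.4,-.3,-.2)),key=lambda r:r.cost)
        print(nm,b.x[:2].round(1),np.degrees(b.x[2]).round(1),np.mean(b.fun).round(2),len(w))
    q=b.x; 
    vis=c["img"].copy()
    th=q[2];ex=np.array([np.cos(th),np.sin(th),0]);ey=np.array([-np.sin(th),np.cos(th),0]);O=np.array([q[0],q[1],178.5])
    T=lambda x,y,z:tuple(int(round(v*16)) for v in proj(c,O+x*ex+y*ey+np.array([0,0,z])))
    for z in(38,):
        cv2.polylines(vis,[np.array([T(x,y,z) for x,y in((56,92),(-56,92),(-56,-92),(56,-92))],np.int32)],True,(255,0,0),1,cv2.LINE_AA,4)
    for s in(46,-46):
        cv2.polylines(vis,[np.array([T(24*np.cos(a),s+24*np.sin(a),20) for a in np.linspace(0,6.3,30)],np.int32)],True,(0,255,0),1,cv2.LINE_AA,4)
    for pt in((58,117,68),(14,117,24),(58,133,68)): 
        x=T(*pt);cv2.circle(vis,x,16*2,(0,255,255),1,cv2.LINE_AA,4)
    u,v=proj(c,O); u,v=int(u),int(v)
    cr=vis[max(0,v-110):v+90,u-130:u+130,::-1]; cv2.imwrite(f"pics/chest_{n}.png",cv2.resize(cr,None,fx=2.9,fy=2.9))
E
```

```text
scene 1109
ring [ 487.3 -226.7] -15.7 10.03 1217
wall [ 506.4 -231.9] -4.9 12.73 1217
both [ 498.6 -229.8] -8.7 12.34 1217
top 674
ring [ 487.4 -229.1] -21.5 3.17 1233
wall [ 506.2 -232.8] -16.4 8.47 1233
both [ 499.4 -231.8] -16.3 8.19 1233
```

```bash
python3 - <<'E'
from h import *
import pickle
C=pickle.load(open("c0.pkl","rb"))
c=C["top"]
R=np.array(c["R"]);t=np.array(c["t"])
def ray(c,u,v,z):
    R=np.array(c["R"]);t=np.array(c["t"]);d=R.T@np.array([(u-c["cx"])/c["fx"],(v-c["cy"])/c["fy"],1]);o=-R.T@t
    return o+d*(z-o[2])/d[2]
for u,v,z in((378.9,281.4,198.5),(418.6,297.9,198.5)): print(ray(c,u,v,z).round(1))
# crop corners of tray wall top: 
for u,v in((430,447),(660,538),(487,318),(707,400)): print(ray(c,u/2.85+200,v/2.85+140,216.5).round(1))
W=cloud(c)
for v in range(270,312,4): print([tuple(W[v,u].round(0).astype(int)) for u in range(352,440,12)])
E
```

```text
[ 501.4 -185.5  198.5]
[ 464.8 -269.1  198.5]
[ 467.3 -123.5  216.5]
[ 398.4 -290.4  216.5]
[ 563.5 -168.6  216.5]
[ 499.5 -330.3  216.5]
[(np.int64(529), np.int64(-129), np.int64(182)), (np.int64(528), np.int64(-155), np.int64(189)), (np.int64(527), np.int64(-181), np.int64(192)), (np.int64(526), np.int64(-206), np.int64(198)), (np.int64(527), np.int64(-234), np.int64(185)), (np.int64(525), np.int64(-258), np.int64(197)), (np.int64(523), np.int64(-281), np.int64(213)), (np.int64(521), np.int64(-305), np.int64(221))]
[(np.int64(521), np.int64(-129), np.int64(175)), (np.int64(-9223372036854775808), np.int64(-9223372036854775808), np.int64(-9223372036854775808)), (np.int64(519), np.int64(-181), np.int64(187)), (np.int64(517), np.int64(-205), np.int64(201)), (np.int64(518), np.int64(-233), np.int64(186)), (np.int64(518), np.int64(-259), np.int64(187)), (np.int64(516), np.int64(-283), np.int64(198)), (np.int64(513), np.int64(-306), np.int64(216))]
[(np.int64(512), np.int64(-129), np.int64(175)), (np.int64(509), np.int64(-154), np.int64(197)), (np.int64(510), np.int64(-181), np.int64(186)
[... 2683 characters left out ...]
p.int64(214)), (np.int64(449), np.int64(-204), np.int64(189)), (np.int64(449), np.int64(-231), np.int64(184)), (np.int64(448), np.int64(-254), np.int64(199)), (np.int64(449), np.int64(-282), np.int64(184)), (np.int64(447), np.int64(-305), np.int64(201))]
[(np.int64(443), np.int64(-127), np.int64(176)), (np.int64(443), np.int64(-154), np.int64(173)), (np.int64(442), np.int64(-179), np.int64(182)), (np.int64(438), np.int64(-200), np.int64(222)), (np.int64(440), np.int64(-230), np.int64(188)), (np.int64(439), np.int64(-254), np.int64(199)), (np.int64(439), np.int64(-280), np.int64(195)), (np.int64(437), np.int64(-301), np.int64(218))]<stdin>:13: RuntimeWarning: invalid value encountered in cast
```

View pics/chest_top.png

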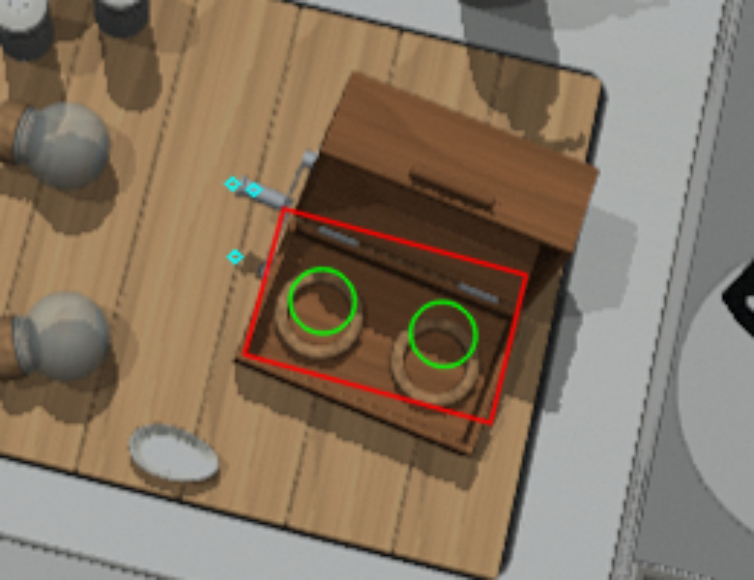

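```bash
python3 - <<'E'
from h import *
import pickle
C=pickle.load(open("c0.pkl","rb"))
def grid(c,u0,v0,w,h,s,f):
    im=cv2.resize(c["img"][v0:v0+h,u0:u0+w,::-1],None,fx=s,fy=s,interpolation=cv2.INTER_CUBIC)
    for u in range(-(-u0//10)*10,u0+w,10):
        cv2.line(im,((u-u0)*s,0),((u-u0)*s,4 if u%50 else 12),(0,255,255),1)
        if u%20==0: cv2.putText(im,str(u),((u-u0)*s-10,22),0,.35,(0,255,255),1)
    for v in range(-(-v0//10)*10,v0+h,10):
        cv2.line(im,(0,(v-v0)*s),(8,(v-v0)*s),(0,255,255),1)
        if v%20==0: cv2.putText(im,str(v),(10,(v-v0)*s+4),0,.35,(0,255,255),1)
    cv2.imwrite(f,im)
grid(C["top"],340,190,140,110+30,5,"pics/t5.png") if 0 else grid(C["top"],340,195,145,140,4,"pics/t5.png")
grid(C["scene"],310,140,150,140,4,"pics/s5.png")
E
```

```text
(no output)
```

View pics/t5.png

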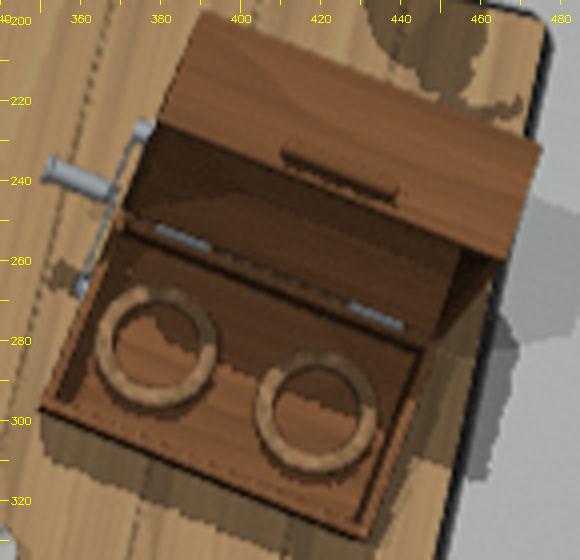

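View pics/s5.png

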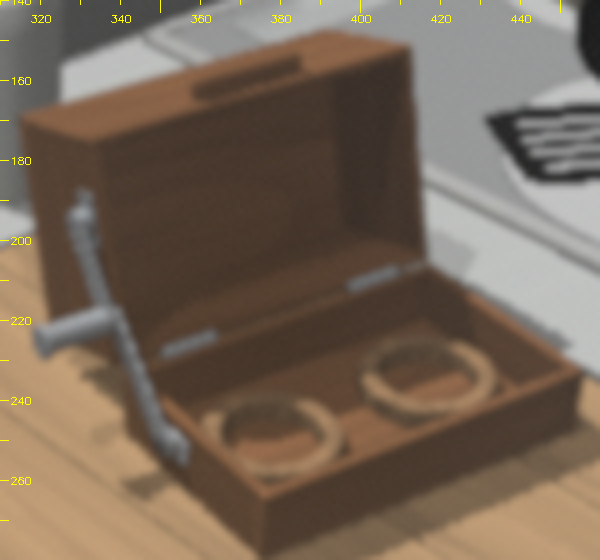

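```bash
cat > fit.py <<'E'
from h import *
import pickle
C=pickle.load(open("c0.pkl","rb"))
K={"top":[((0,46,20),(379,281.7)),((0,-46,20),(418.75,297.5)),((-56,92,38),(350,297)),((-56,-92,38),(430,328.5)),((56,-92,38),(448.75,281.25)),((56,92,38),(370,248.75))],
"scene":[((0,46,20),(378.75,249.3)),((0,-46,20),(417.5,234.3)),((-56,92,38),(375.5,264.3)),((-56,-92,38),(455,233.3)),((56,-92,38),(417.5,205.5))]}
def W(q,p): 
    c,s=np.cos(q[2]),np.sin(q[2]); return np.array([q[0]+c*p[0]-s*p[1],q[1]+s*p[0]+c*p[1],178.5+p[2]])
def res(q,ns): return np.concatenate([np.subtract(proj(C[n],W(q,p)),uv) for n in ns for p,uv in K[n]])
if __name__=="__main__":
    for ns in(["top"],["scene"],["top","scene"]):
        b=least_squares(res,[483,-227,-.4],args=(ns,),loss="soft_l1")
        print(ns,b.x[:2].round(1),np.degrees(b.x[2]).round(2),b.fun.round(1))
    q=b.x
    for nm,p in dict(L=(0,46,42.6),R=(0,-46,42.6),knob=(58,117,68),front_open=(0,0,0)).items(): print(nm,W(q,p).round(1),[np.round(proj(C[n],W(q,p)),1) for n in C])
E
python3 fit.py
```

```text
['top'] [ 483.  -227.2] -23.22 [-0.4 -0.2  0.   0.4 -0.5 -0.4  1.3  1.8  1.  -0.3 -1.  -0.5]
['scene'] [ 480.9 -225. ] -23.64 [-1.1 -0.7 -0.6 -0.6  0.2  1.   1.8 -0.2  0.2  0.3]
['top', 'scene'] [ 482.3 -226.7] -23.53 [-0.5  0.1 -0.2  0.8 -0.8 -0.3  0.8  2.3  0.9  0.3 -1.  -0.3 -1.2 -1.3
 -0.9 -1.3  0.1  0.3  1.5 -0.9 -0.1 -0.3]
L [ 500.6 -184.5  221.1] [array([378.2, 238. ]), array([379.5, 280.5])]
R [ 463.9 -268.9  221.1] [array([417.8, 223.2]), array([420.2, 297.3])]
knob [ 582.1 -142.6  246.5] [array([328.2, 222.5]), array([359.4, 240.6])]
front_open [ 482.3 -226.7  178.5] [array([396.6, 248.9]), array([397.3, 291. ])]
```

```bash
cat > go.py <<'E'
import sys
from plant import bot
from h import *
# usage: go.py x y z phi(deg cw from +y)
def rel(x,y,z,phi=None):
    o=bot.get_obs();R=Ro.from_quat(o["tool_rot"]).as_matrix();p=o["tcp_pos"]
    d=R.T@(np.array([x,y,z])-p)/1000
    cur=np.degrees(np.arctan2(R[0,1],R[1,1]))
    s=0
    if phi is not None:
        s=(phi-cur+90)%180-90
    print("t",round(o["time_s"],2),"p",p.round(1),"phi",cur.round(2),"F",o["contact_force"].round(1),"w",round(o["width"],1),"tilt",R[:,0].round(3),"j6",o["joint_pos"][5].round(2))
    print("-> tx %.4f ty %.4f tz %.4f spin %.3f (alt %.3f)"%(*d,np.radians(s),np.radians(s-180*np.sign(s))))
rel(*map(float,sys.argv[1:]))
E
python3 go.py 479.4 45.7 310 80.5
```

```text
t 1.3 p [130.3 508.6 302.7] phi 14.37 F [-0.8  0.3 -0.4] w 88.1 tilt [-0. -0. -1.] j6 -0.22
-> tx -0.0073 ty -0.3618 tz 0.4531 spin 1.154 (alt -1.987)
```

```bash
python3 -m jog '[{"tx":-0.002,"ty":-0.01,"tz":0.013,"spin":0.05},{"tx":-0.007,"ty":-0.035,"tz":0.045,"spin":0.16},{"tx":-0.007,"ty":-0.07,"tz":0.085,"spin":0.3},{"tx":-0.007,"ty":-0.105,"tz":0.127,"spin":0.44},{"tx":-0.007,"ty":-0.137,"tz":0.167,"spin":0.58},{"tx":-0.007,"ty":-0.17,"tz":0.21,"spin":0.72},{"tx":-0.007,"ty":-0.2,"tz":0.25,"spin":0.86},{"tx":-0.007,"ty":-0.232,"tz":0.29,"spin":1.0},{"tx":-0.007,"ty":-0.265,"tz":0.33,"spin":1.1},{"tx":-0.007,"ty":-0.295,"tz":0.37,"spin":1.154}]' 0.088; python3 go.py 479.4 45.7 253 80.5
```

```text
time_s: 2.3
tcp_pos: [405.9, 141.0, 310.1]
tool_rot: [0.459, 0.538, -0.458, 0.538]
contact_force: [0.6, 0.6, 0.1]
width: 87.6
t 2.3 p [405.9 141.  310.1] phi 80.87 F [0.6 0.6 0.1] w 87.6 tilt [ 0.001 -0.    -1.   ] j6 -0.1
-> tx 0.0571 ty 0.0574 tz 0.1058 spin -0.006 (alt 3.135)
```

```bash
python3 -m jog '[{"tx":0.0,"ty":0.018,"tz":0.035,"spin":0},{"tx":0.0,"ty":0.036,"tz":0.068,"spin":0},{"tx":0.0,"ty":0.05,"tz":0.092,"spin":0},{"tx":0.0,"ty":0.057,"tz":0.105,"spin":-0.003},{"tx":0.0,"ty":0.0574,"tz":0.1058,"spin":-0.006},{"tx":0.0,"ty":0.0574,"tz":0.1058,"spin":-0.006},{"tx":0.005,"ty":0.0574,"tz":0.1058,"spin":-0.006},{"tx":0.02,"ty":0.0574,"tz":0.1058,"spin":-0.006},{"tx":0.03,"ty":0.0574,"tz":0.1058,"spin":-0.006},{"tx":0.03,"ty":0.0574,"tz":0.1058,"spin":-0.006}]' 0.088; python3 go.py 479.4 45.7 253 80.5; python3 - <<'E'
from plant import camera
import cv2
for n in("scene","top"):
    c=camera(n);cv2.imwrite(f"pics/{n}1.png",c["img"][:,:,::-1])
E
```

```text
time_s: 3.3
tcp_pos: [478.8, 49.6, 278.5]
tool_rot: [0.455, 0.542, -0.455, 0.54]
contact_force: [0.1, -0.2, 0.0]
width: 87.7
t 3.3 p [478.8  49.6 278.5] phi 80.1 F [ 0.1 -0.2  0. ] w 87.7 tilt [-0.003  0.    -1.   ] j6 -0.31
-> tx 0.0255 ty 0.0000 tz 0.0040 spin 0.007 (alt -3.135)
```

View pics/scene1.png

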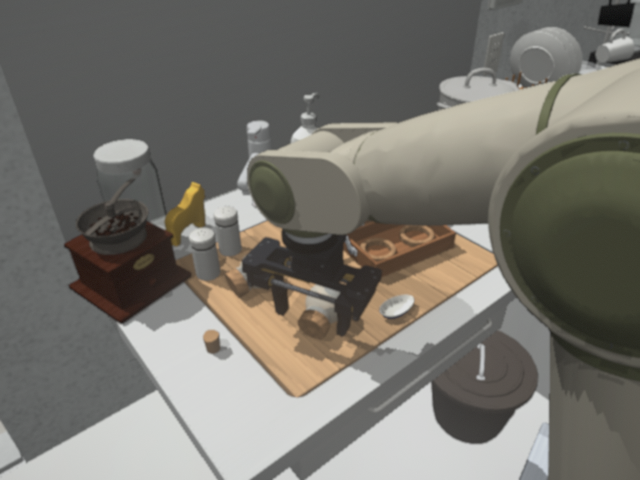

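The gripper straddles the near bottle's cork (scene 315,322). I'll go down and close lightly.

```bash
python3 -m jog '[{"tx":0.004,"ty":0.0,"tz":0.003,"spin":0.005},{"tx":0.011,"ty":0.0,"tz":0.004,"spin":0.005},{"tx":0.018,"ty":0.0,"tz":0.004,"spin":0.005},{"tx":0.023,"ty":0.0,"tz":0.004,"spin":0.005},{"tx":0.0255,"ty":0.0,"tz":0.004,"spin":0.005},{"tx":0.0255,"ty":0.0,"tz":0.004,"spin":0.005},{"tx":0.0255,"ty":0.0,"tz":0.004,"spin":0.005},{"tx":0.0255,"ty":0.0,"tz":0.004,"spin":0.005},{"tx":0.0255,"ty":0.0,"tz":0.004,"spin":0.005},{"tx":0.0255,"ty":0.0,"tz":0.004,"spin":0.005}]' 0.088; python3 -m jog '[{"tx":0},{"tx":0},{"tx":0},{"tx":0},{"tx":0},{"tx":0},{"tx":0},{"tx":0},{"tx":0},{"tx":0}]' 0.0 5; python3 go.py 479.4 45.7 253 80.5
```

```text
time_s: 4.4
tcp_pos: [480.2, 45.0, 254.3]
tool_rot: [0.457, 0.54, -0.457, 0.54]
contact_force: [-0.2, -0.1, 0.2]
width: 87.9
t 4.4 p [480.2  45.  254.3] phi 80.43 F [-0.2 -0.1  0.2] w 87.9 tilt [ 0. -0. -1.] j6 -0.32
-> tx 0.0013 ty -0.0007 tz -0.0008 spin 0.001 (alt -3.140)schema error: expected keys tx, ty, tz, spin
```

```bash
python3 -m jog '[{"tx":0,"ty":0,"tz":0,"spin":0},{"tx":0,"ty":0,"tz":0,"spin":0},{"tx":0,"ty":0,"tz":0,"spin":0},{"tx":0,"ty":0,"tz":0,"spin":0},{"tx":0,"ty":0,"tz":0,"spin":0},{"tx":0,"ty":0,"tz":0,"spin":0},{"tx":0,"ty":0,"tz":0,"spin":0},{"tx":0,"ty":0,"tz":0,"spin":0},{"tx":0,"ty":0,"tz":0,"spin":0},{"tx":0,"ty":0,"tz":0,"spin":0}]' 0.0 6; python3 go.py 479.4 45.7 253 80.5
```

```text
time_s: 5.4
tcp_pos: [480.2, 45.0, 254.2]
tool_rot: [0.457, 0.54, -0.457, 0.54]
contact_force: [0.3, 0.6, -0.2]
width: 47.9
t 5.4 p [480.2  45.  254.2] phi 80.43 F [ 0.3  0.6 -0.2] w 47.9 tilt [ 0. -0. -1.] j6 -0.32
-> tx 0.0012 ty -0.0007 tz -0.0008 spin 0.001 (alt -3.140)
```

Gripped at 47.9 mm, which matches the 48 mm cork. Next I'll lift gently and let the belly swing down.

```bash
python3 -m jog '[{"tx":-0.005,"ty":0,"tz":0,"spin":0},{"tx":-0.015,"ty":0,"tz":0,"spin":0},{"tx":-0.027,"ty":0,"tz":0,"spin":0},{"tx":-0.04,"ty":0,"tz":0,"spin":0},{"tx":-0.053,"ty":0,"tz":0,"spin":0},{"tx":-0.066,"ty":0,"tz":0,"spin":0},{"tx":-0.075,"ty":0,"tz":0,"spin":0},{"tx":-0.08,"ty":0,"tz":0,"spin":0},{"tx":-0.08,"ty":0,"tz":0,"spin":0},{"tx":-0.08,"ty":0,"tz":0,"spin":0}]' - 6; python3 go.py 500.6 -184.5 310 23.5; python3 - <<'E'
from plant import camera
import cv2
for n in("scene","top"):
    c=camera(n);cv2.imwrite(f"pics/{n}2.png",c["img"][:,:,::-1])
E
```

```text
time_s: 6.4
tcp_pos: [480.1, 45.0, 333.9]
tool_rot: [0.456, 0.54, -0.457, 0.54]
contact_force: [-0.3, 0.2, -1.3]
width: 47.4
t 6.4 p [480.1  45.  333.9] phi 80.43 F [-0.3  0.2 -1.3] w 47.4 tilt [-0.001  0.    -1.   ] j6 -0.32
-> tx 0.0238 ty -0.0179 tz 0.2297 spin -0.994 (alt 2.148)
```

View pics/scene2.png

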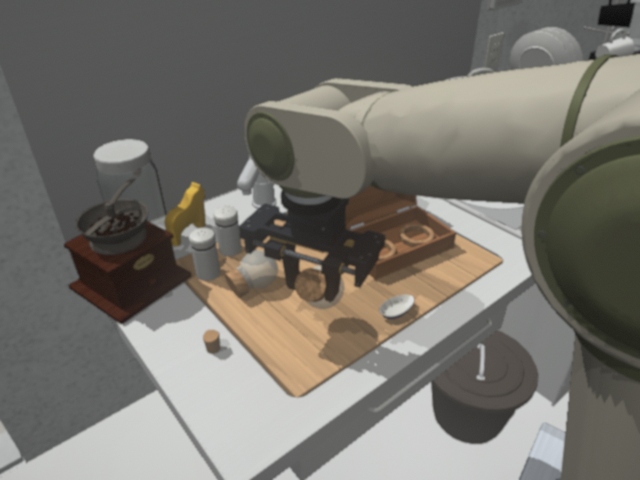

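```bash
python3 - <<'E'
import cv2
im=cv2.imread("pics/scene2.png")[200:340,230:400];cv2.imwrite("pics/s2c.png",cv2.resize(im,None,fx=4,fy=4,interpolation=cv2.INTER_CUBIC))
E
```

```text
(no output)
```

View pics/s2c.png

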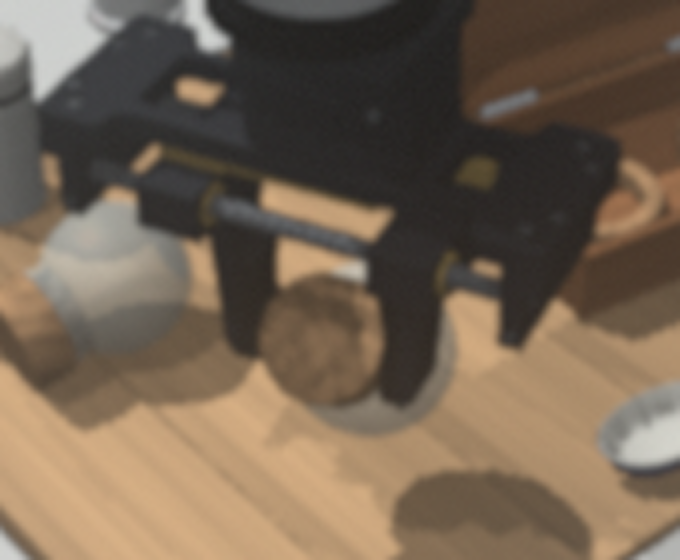

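```bash
python3 -m jog '[{"tx":0.01,"ty":0,"tz":0,"spin":0},{"tx":0.024,"ty":0,"tz":0,"spin":0},{"tx":0.024,"ty":0,"tz":0,"spin":0},{"tx":0.015,"ty":0,"tz":0,"spin":0},{"tx":0.015,"ty":0,"tz":0,"spin":0},{"tx":0.024,"ty":0,"tz":0,"spin":0},{"tx":0.015,"ty":0,"tz":0,"spin":0},{"tx":0.024,"ty":0,"tz":0,"spin":0},{"tx":0.024,"ty":0,"tz":0,"spin":0},{"tx":0.024,"ty":0,"tz":0,"spin":0}]' - 3; python3 go.py 500.6 -184.5 310 23.5; python3 - <<'E'
from plant import camera
import cv2
c=camera("scene")
im=c["img"][200:340,230:400,::-1];cv2.imwrite("pics/s3c.png",cv2.resize(im,None,fx=4,fy=4,interpolation=cv2.INTER_CUBIC))
E
```

```text
time_s: 7.5
tcp_pos: [480.1, 45.0, 309.9]
tool_rot: [0.456, 0.54, -0.457, 0.54]
contact_force: [0.3, -0.5, -1.0]
width: 47.8
t 7.5 p [480.1  45.  309.9] phi 80.43 F [ 0.3 -0.5 -1. ] w 47.8 tilt [-0.001  0.    -1.   ] j6 -0.32
-> tx -0.0001 ty -0.0180 tz 0.2297 spin -0.994 (alt 2.148)
```

View pics/s3c.png

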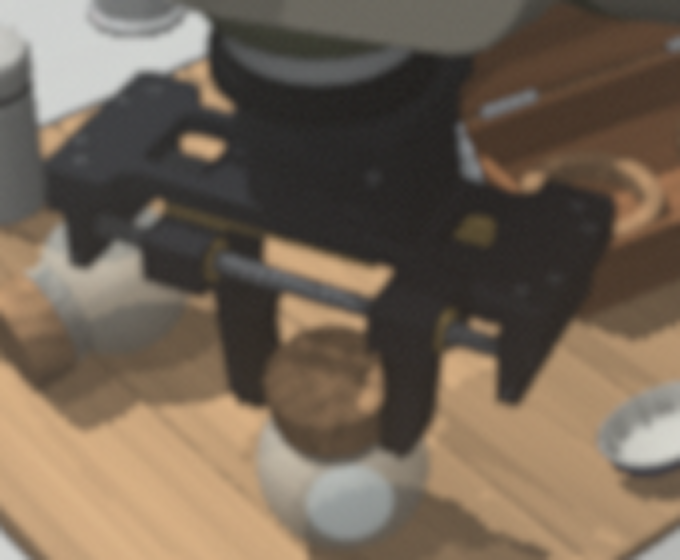

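```bash
python3 go.py 463.9 -268.9 364 23.5;  python3 -m jog '[{"tx":0,"ty":0,"tz":0,"spin":0},{"tx":-0.005,"ty":0,"tz":0,"spin":0},{"tx":-0.015,"ty":0,"tz":0,"spin":0},{"tx":-0.025,"ty":0,"tz":0,"spin":0},{"tx":-0.035,"ty":0,"tz":0,"spin":0},{"tx":-0.045,"ty":-0.001,"tz":0.01,"spin":-0.05},{"tx":-0.052,"ty":-0.006,"tz":0.03,"spin":-0.15},{"tx":-0.054,"ty":-0.013,"tz":0.055,"spin":-0.25},{"tx":-0.054,"ty":-0.019,"tz":0.085,"spin":-0.36},{"tx":-0.054,"ty":-0.026,"tz":0.115,"spin":-0.47}]' - 15; python3 go.py 463.9 -268.9 364 23.5
```

```text
t 7.55 p [480.2  45.  310.1] phi 80.43 F [-0.4  0.8 -0.8] w 47.7 tilt [-0.  0. -1.] j6 -0.32
-> tx -0.0539 ty -0.0683 tz 0.3068 spin -0.994 (alt 2.148)
time_s: 8.55
tcp_pos: [473.6, -73.7, 365.2]
tool_rot: [0.317, 0.632, -0.317, 0.633]
contact_force: [1.2, -1.2, -1.9]
width: 47.7
t 8.55 p [473.6 -73.7 365.2] phi 53.22 F [ 1.2 -1.2 -1.9] w 47.7 tilt [ 0.001 -0.    -1.   ] j6 -1.04
-> tx 0.0013 ty -0.1246 tz 0.1505 spin -0.519 (alt 2.623)
```

```bash
python3 -m jog '[{"tx":0,"ty":-0.02,"tz":0.025,"spin":-0.09},{"tx":0,"ty":-0.045,"tz":0.055,"spin":-0.19},{"tx":0,"ty":-0.07,"tz":0.085,"spin":-0.29},{"tx":0,"ty":-0.092,"tz":0.111,"spin":-0.38},{"tx":0,"ty":-0.108,"tz":0.131,"spin":-0.45},{"tx":0,"ty":-0.118,"tz":0.143,"spin":-0.5},{"tx":0,"ty":-0.1235,"tz":0.149,"spin":-0.519},{"tx":0,"ty":-0.1246,"tz":0.1505,"spin":-0.519},{"tx":0,"ty":-0.1246,"tz":0.1505,"spin":-0.519},{"tx":0,"ty":-0.1246,"tz":0.1505,"spin":-0.519}]' - 15; python3 go.py 463.9 -268.9 325 23.5; python3 - <<'E'
from plant import camera
import cv2,pickle
for n in("scene","top"):
    c=camera(n);cv2.imwrite(f"pics/{n}4.png",c["img"][:,:,::-1]);pickle.dump(c,open(f"{n}4.pkl","wb"))
E
```

```text
time_s: 9.55
tcp_pos: [463.1, -267.3, 364.5]
tool_rot: [0.146, 0.692, -0.146, 0.692]
contact_force: [-0.5, -0.4, -1.8]
width: 47.5
t 9.55 p [ 463.1 -267.3  364.5] phi 23.77 F [-0.5 -0.4 -1.8] w 47.5 tilt [ 0. -0. -1.] j6 -1.9
-> tx 0.0395 ty -0.0011 tz 0.0013 spin -0.005 (alt 3.137)
```

View pics/scene4.png

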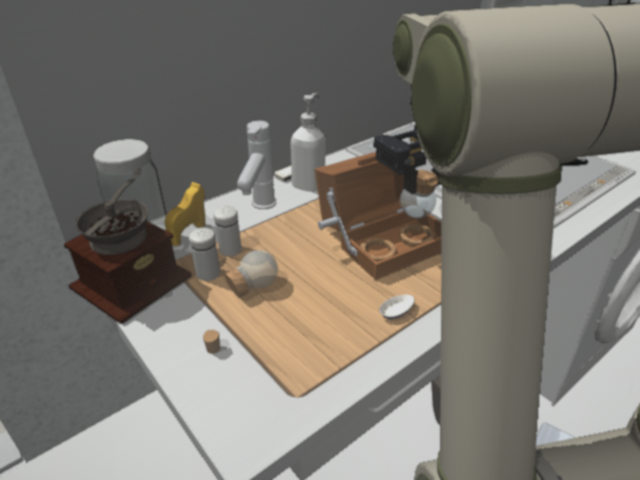

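View pics/top4.png

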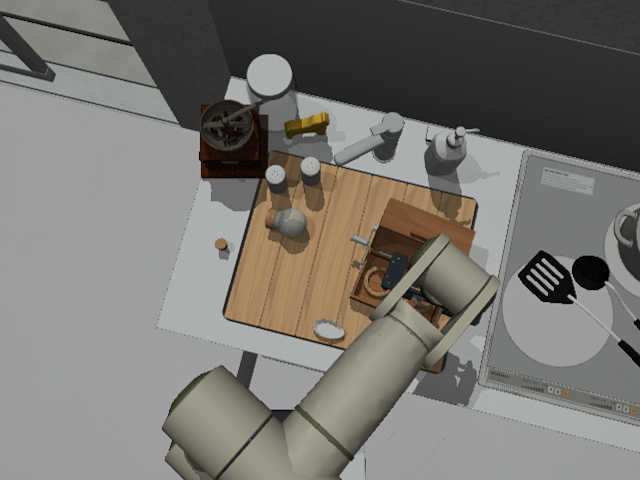

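```bash
python3 - <<'E'
import cv2,pickle
from h import *
c=pickle.load(open("scene4.pkl","rb"));W=cloud(c)
im=c["img"][120:260,330:450,::-1].copy();cv2.imwrite("pics/s4c.png",cv2.resize(im,None,fx=4,fy=4,interpolation=cv2.INTER_CUBIC))
print([W[v,u].round(0) for u,v in((415,205),(410,205),(420,210),(428,178),(428,188),(425,182))])
m=(np.hypot(W[...,0]-463,W[...,1]+267)<50)&(W[...,2]>225)&(W[...,2]<300)
rgb=c["img"].astype(int);sat=(rgb.max(-1)-rgb.min(-1))/(rgb.max(-1)+1)
g=W[m&(sat<.25)&(rgb.max(-1)>100)];k=W[m&(sat>.35)&(W[...,2]>270)]
r=least_squares(lambda q:np.linalg.norm(g-q,axis=1)-33,[463,-267,275],loss="soft_l1",f_scale=2)
print(len(g),r.x.round(1),np.median(abs(r.fun)).round(2),len(k),k.mean(0).round(1))
E
```

```text
[array([ 461., -240.,  277.]), array([ 471., -239.,  274.]), array([ 453., -246.,  266.]), array([ 455., -269.,  320.]), array([ 446., -253.,  311.]), array([ 454., -255.,  319.])]
671 [ 470.7 -272.   269.6] 0.71 0 [nan nan nan]<stdin>:10: RuntimeWarning: Mean of empty slice.
  ret = um.true_divide(
```

View pics/s4c.png

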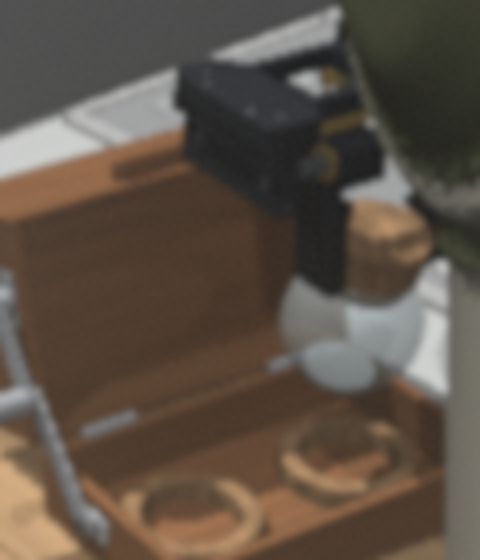

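```bash
python3 -m jog '[{"tx":0.004,"ty":0,"tz":-0.002,"spin":0},{"tx":0.012,"ty":0.001,"tz":-0.005,"spin":0},{"tx":0.022,"ty":0.001,"tz":-0.008,"spin":0},{"tx":0.03,"ty":0.001,"tz":-0.008,"spin":0},{"tx":0.036,"ty":0.001,"tz":-0.008,"spin":0},{"tx":0.039,"ty":0.001,"tz":-0.008,"spin":0},{"tx":0.041,"ty":0.001,"tz":-0.008,"spin":0},{"tx":0.041,"ty":0.001,"tz":-0.008,"spin":0},{"tx":0.041,"ty":0.001,"tz":-0.008,"spin":0},{"tx":0.041,"ty":0.001,"tz":-0.008,"spin":0}]' - 15; python3 -m jog '[{"tx":0,"ty":0,"tz":0,"spin":0},{"tx":0,"ty":0,"tz":0,"spin":0},{"tx":-0.006,"ty":0,"tz":0,"spin":0},{"tx":-0.006,"ty":0,"tz":0,"spin":0},{"tx":0,"ty":0,"tz":0.002,"spin":0},{"tx":-0.006,"ty":0,"tz":0.004,"spin":0},{"tx":-0.001,"ty":0,"tz":0.006,"spin":0},{"tx":-0.001,"ty":0,"tz":0.006,"spin":0},{"tx":-0.001,"ty":0,"tz":0.006,"spin":0},{"tx":-0.001,"ty":0,"tz":0.006,"spin":0}]' - 3;python3 go.py 463.9 -268.9 317 23.5; cat > look.py <<'E'
import sys,pickle
from plant import camera
from h import *
tag,cx,cy,cz,u0,v0=sys.argv[1],*map(float,sys.argv[2:7][:5])
c=camera("scene");W=cloud(c);pickle.dump(c,open("last.pkl","wb"))
u0,v0=int(u0),int(v0)
im=c["img"][v0:v0+140,u0:u0+130,::-1].copy();cv2.imwrite(f"pics/{tag}.png",cv2.resize(im,None,fx=4,fy=4,interpolation=cv2.INTER_CUBIC))
rgb=c["img"].astype(int);sat=(rgb.max(-1)-rgb.min(-1))/(rgb.max(-1)+1)
m=(np.linalg.norm(W-[cx,cy,cz],axis=-1)<48)&(sat<.25)&(rgb.max(-1)>100);g=W[m]
r=least_squares(lambda q:np.linalg.norm(g-q,axis=1)-33,[cx,cy,cz],loss="soft_l1",f_scale=2)
print("sphere",len(g),r.x.round(1),np.median(abs(r.fun)).round(2))
E
python3 look.py s5c 463 -267 228 330 120
```

```text
time_s: 10.65
tcp_pos: [456.2, -263.7, 323.5]
tool_rot: [0.146, 0.692, -0.146, 0.692]
contact_force: [0.5, -0.6, -1.0]
width: 47.7
time_s: 11.65
tcp_pos: [461.6, -266.1, 324.2]
tool_rot: [0.146, 0.692, -0.146, 0.692]
contact_force: [0.1, 0.2, -1.4]
width: 48.0
t 11.65 p [ 461.6 -266.1  324.2] phi 23.76 F [ 0.1  0.2 -1.4] w 48.0 tilt [-0.  0. -1.] j6 -1.9
-> tx 0.0072 ty -0.0017 tz 0.0032 spin -0.005 (alt 3.137)
sphere 439 [ 468.9 -270.7  229.3] 0.81
```

View pics/s5c.png

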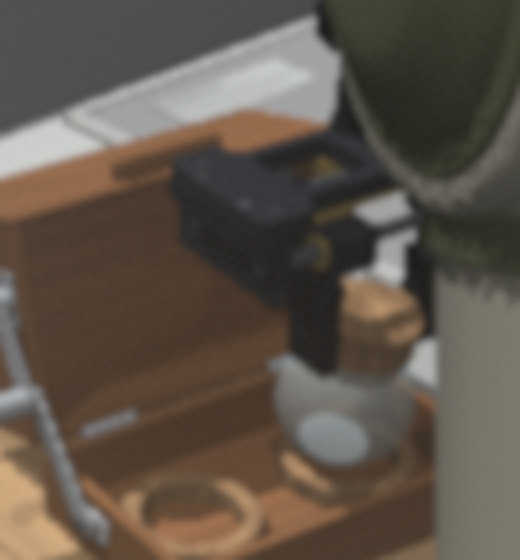

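```bash
cat > ov.py <<'E'
import sys,pickle
from h import *
# ov.py tag bx by bz tiltdeg tiltaz(deg world of cork lean) u0 v0
tag=sys.argv[1];bx,by,bz,u0,v0=map(float,sys.argv[2:7]);u0,v0=int(u0),int(v0)
c=pickle.load(open("last.pkl","rb"))
im=cv2.resize(c["img"][v0:v0+140,u0:u0+130,::-1],None,fx=4,fy=4,interpolation=cv2.INTER_CUBIC)
B=np.array([bx,by,bz])
ex=np.array([np.cos(np.radians(-23.5)),np.sin(np.radians(-23.5)),0])
for tilt,col in((0,(0,255,0)),(-12,(0,0,255))):
    s=np.radians(tilt);a=np.cos(s)*np.array([0,0,1])+np.sin(s)*ex; e1=np.cos(s)*ex-np.sin(s)*np.array([0,0,1]);e2=np.cross(a,e1)
    for z in(34.5,54):
        P=np.array([[ (q-o)*4 for q,o in zip(proj(c,B+a*z+24*(np.cos(t)*e1+np.sin(t)*e2)),(u0,v0))] for t in np.linspace(0,6.283,40)])
        cv2.polylines(im,[P.round().astype(np.int32)],True,col,1,cv2.LINE_AA)
cv2.imwrite(f"pics/{tag}.png",im)
E
python3 ov.py o5 468.9 -270.7 229.3 330 120
```

```text
(no output)
```

View pics/o5.png

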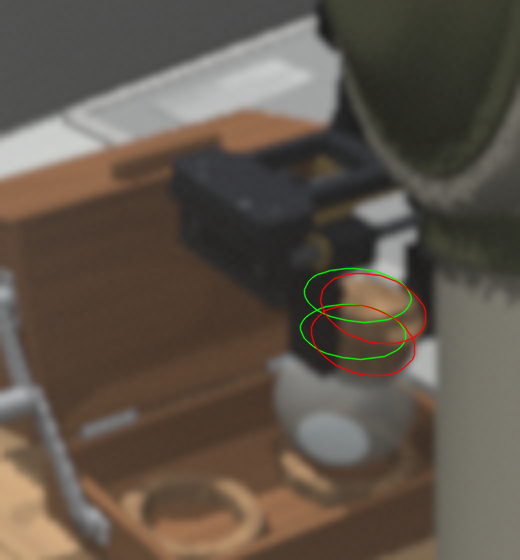

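```bash
python3 -m jog '[{"tx":0,"ty":0,"tz":-0.002,"spin":0},{"tx":0.0,"ty":-0.0,"tz":-0.005,"spin":0},{"tx":0.0,"ty":-0.0,"tz":-0.007,"spin":0},{"tx":0.002,"ty":-0.0,"tz":-0.007,"spin":0},{"tx":0.004,"ty":-0.0,"tz":-0.007,"spin":0},{"tx":0.006,"ty":-0.0,"tz":-0.007,"spin":0},{"tx":0.0075,"ty":-0.0,"tz":-0.007,"spin":0},{"tx":0.0085,"ty":-0.0,"tz":-0.007,"spin":0},{"tx":0.0095,"ty":-0.0,"tz":-0.007,"spin":0},{"tx":0.0095,"ty":-0.0,"tz":-0.007,"spin":0}]' - 3;python3 go.py 463.9 -268.9 317 23.5; python3 look.py s6c 463 -267 222 330 120
```

```text
time_s: 12.7
tcp_pos: [455.2, -263.4, 314.8]
tool_rot: [0.146, 0.692, -0.146, 0.692]
contact_force: [0.1, -1.2, 3.2]
width: 47.9
t 12.7 p [ 455.2 -263.4  314.8] phi 23.77 F [ 0.1 -1.2  3.2] w 47.9 tilt [ 0. -0. -1.] j6 -1.9
-> tx -0.0022 ty -0.0015 tz 0.0102 spin -0.005 (alt 3.137)
sphere 421 [ 463.1 -268.2  224.3] 0.81
```

View pics/s6c.png

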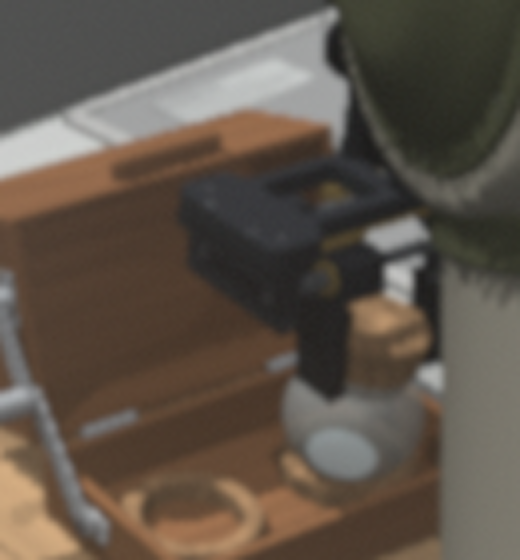

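```bash
python3 -m jog '[{"tx":0,"ty":0,"tz":0.001,"spin":0},{"tx":0.0,"ty":-0.0,"tz":0.002,"spin":0},{"tx":0.0,"ty":-0.0,"tz":0.0035,"spin":0},{"tx":0.0,"ty":-0.0,"tz":0.005,"spin":0},{"tx":0.0,"ty":-0.0,"tz":0.0065,"spin":0},{"tx":0.0,"ty":-0.0,"tz":0.008,"spin":0},{"tx":0.0,"ty":-0.0,"tz":0.009,"spin":0},{"tx":0.0,"ty":-0.0,"tz":0.0095,"spin":0},{"tx":0.0,"ty":-0.0,"tz":0.0095,"spin":0},{"tx":0.0,"ty":-0.0,"tz":0.0095,"spin":0}]' - 3;python3 go.py 463.9 -268.9 317 23.5; python3 look.py s7c 463 -267 222 330 120;python3 ov.py o7 463 -268.0 223 330 120
```

```text
time_s: 13.75
tcp_pos: [463.9, -267.0, 314.6]
tool_rot: [0.146, 0.692, -0.146, 0.692]
contact_force: [-0.4, 0.1, 0.2]
width: 47.7
t 13.75 p [ 463.9 -267.   314.6] phi 23.77 F [-0.4  0.1  0.2] w 47.7 tilt [-0.  0. -1.] j6 -1.9
-> tx -0.0024 ty -0.0017 tz 0.0008 spin -0.005 (alt 3.137)
sphere 487 [ 466.6 -269.9  223.3] 0.81
```

View pics/o7.png

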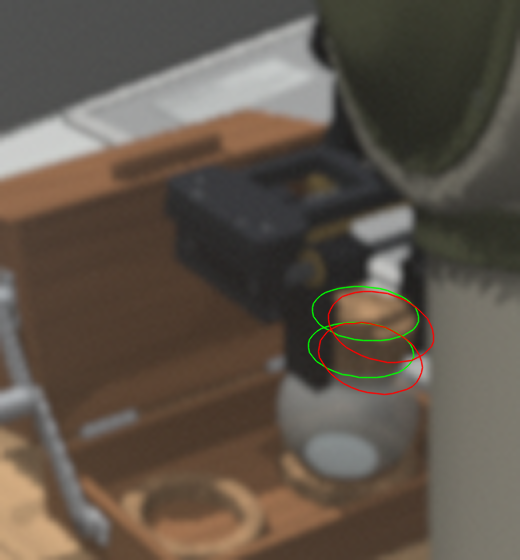

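```bash
python3 -m jog '[{"tx":0,"ty":0,"tz":0.001,"spin":0},{"tx":0.0,"ty":-0.0,"tz":0.002,"spin":0},{"tx":0.0,"ty":-0.0,"tz":0.003,"spin":0},{"tx":0.0,"ty":-0.0,"tz":0.0035,"spin":0},{"tx":0.0,"ty":-0.0,"tz":0.0035,"spin":0},{"tx":0.0,"ty":-0.0,"tz":0.0035,"spin":0},{"tx":0.0,"ty":-0.0,"tz":0.0035,"spin":0},{"tx":0.0,"ty":-0.0,"tz":0.0035,"spin":0},{"tx":0.0,"ty":-0.0,"tz":0.0035,"spin":0},{"tx":0.0,"ty":-0.0,"tz":0.0035,"spin":0}]' - 3;python3 go.py 463.9 -268.9 317 23.5; python3 look.py s8c 463 -267 222 330 120;python3 ov.py o8 466.6 -269.9 223 330 120
```

```text
time_s: 14.8
tcp_pos: [467.1, -268.5, 314.8]
tool_rot: [0.146, 0.692, -0.146, 0.692]
contact_force: [-0.8, -0.3, 2.9]
width: 47.5
t 14.8 p [ 467.1 -268.5  314.8] phi 23.77 F [-0.8 -0.3  2.9] w 47.5 tilt [ 0. -0. -1.] j6 -1.9
-> tx -0.0022 ty -0.0016 tz -0.0028 spin -0.005 (alt 3.137)
sphere 505 [ 467.8 -270.5  223.7] 0.79
```

View pics/o8.png

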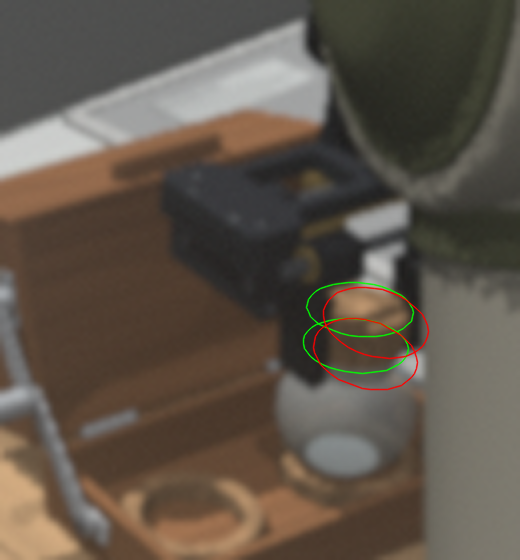

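```bash
python3 -m jog '[{"tx":0,"ty":0,"tz":0,"spin":0},{"tx":0,"ty":0,"tz":0,"spin":0},{"tx":0,"ty":0,"tz":0,"spin":0},{"tx":0,"ty":0,"tz":0,"spin":0},{"tx":0,"ty":0,"tz":0,"spin":0},{"tx":-0.005,"ty":0,"tz":0,"spin":0},{"tx":-0.02,"ty":0,"tz":0,"spin":0},{"tx":-0.045,"ty":0,"tz":0,"spin":0},{"tx":-0.075,"ty":0,"tz":0,"spin":0},{"tx":-0.1,"ty":0,"tz":0,"spin":0}]' 0.072 3;python3 go.py 629.7 0.7 360 107; python3 look.py s9c 466 -269 222 330 120;python3 ov.py o9 466.6 -269.9 223 330 120
```

```text
time_s: 15.85
tcp_pos: [467.0, -268.4, 416.7]
tool_rot: [0.145, 0.692, -0.146, 0.692]
contact_force: [-0.7, -0.7, -0.6]
width: 72.2
t 15.85 p [ 467.  -268.4  416.7] phi 23.76 F [-0.7 -0.7 -0.6] w 72.2 tilt [ 0.001 -0.001 -1.   ] j6 -1.9
-> tx 0.0566 ty 0.3118 tz 0.0404 spin 1.453 (alt -1.689)
sphere 558 [ 464.7 -271.6  221.6] 0.82
```

View pics/o9.png

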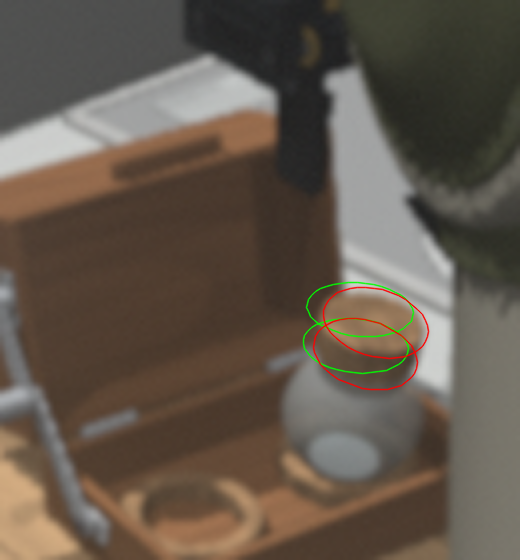

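```bash
cat > axis.py <<'E'
import sys,pickle
from h import *
def fit(c,B):
    W=cloud(c);rgb=c["img"].astype(int);sat=(rgb.max(-1)-rgb.min(-1))/(rgb.max(-1)+1)
    m=(np.linalg.norm(W-B-[0,0,10],axis=-1)<75)&(W[...,2]>B[2]-12)&(np.linalg.norm(W[...,:2]-B[:2],axis=-1)<45)&(W[...,2]<B[2]+66)&(rgb.max(-1)>60)
    p=W[m]
    def f(q):
        b=q[:3];a=np.array([q[3],q[4],np.sqrt(1-q[3]**2-q[4]**2)])
        r=p-b;z=r@a;rho=np.linalg.norm(r-np.outer(z,a),axis=1)
        ds=np.linalg.norm(r,axis=1)-33
        dx=rho-24;dz=abs(z-44.25)-9.75
        dc=np.where(np.maximum(dx,dz)<0,np.maximum(dx,dz),np.hypot(np.maximum(dx,0),np.maximum(dz,0)))
        return np.minimum(ds,dc)
    r=min((least_squares(f,[*B,a,b],loss="soft_l1",f_scale=1.5) for a in(-.2,0,.2) for b in(-.2,0,.2)),key=lambda r:r.cost)
    return r.x,np.median(abs(r.fun)),len(p)
if __name__=="__main__":
    c=pickle.load(open("last.pkl","rb"))
    x,e,n=fit(c,np.array(list(map(float,sys.argv[1:4]))))
    ex=np.array([np.cos(np.radians(-23.5)),np.sin(np.radians(-23.5))]);ey=np.array([-ex[1],ex[0]])
    a=x[3:]; print("belly",x[:3].round(1),"tilt deg chest x,y",np.degrees(np.arcsin([a@ex,a@ey])).round(1),e.round(2),n)
E
python3 axis.py 464.7 -271.6 221.6
```

```text
belly [ 464.6 -271.7  221.3] tilt deg chest x,y [-5.8  0. ] 0.78 1274
```

```bash
python3 go.py 625 2.8 340 115;  python3 -m jog '[{"tx":0,"ty":0.015,"tz":0,"spin":0.05},{"tx":0,"ty":0.045,"tz":0,"spin":0.18},{"tx":0,"ty":0.085,"tz":0.003,"spin":0.32},{"tx":0,"ty":0.125,"tz":0.01,"spin":0.46},{"tx":0,"ty":0.165,"tz":0.018,"spin":0.6},{"tx":0,"ty":0.205,"tz":0.025,"spin":0.75},{"tx":0.005,"ty":0.24,"tz":0.03,"spin":0.9},{"tx":0.02,"ty":0.27,"tz":0.033,"spin":1.05},{"tx":0.035,"ty":0.29,"tz":0.035,"spin":1.2},{"tx":0.05,"ty":0.305,"tz":0.035,"spin":1.35}]' 0.088 10; python3 go.py 625 2.8 300 115; python3 - <<'E'
from plant import camera
import cv2,pickle
for n in("scene","top"):
    c=camera(n);cv2.imwrite(f"pics/{n}10.png",c["img"][:,:,::-1]);pickle.dump(c,open(f"{n}10.pkl","wb"))
from h import *
import axis
for n in("scene","top"):
    c=pickle.load(open(f"{n}10.pkl","rb"));x,e,k=axis.fit(c,np.array([464.7,-271,221.5]));print(n,x.round(2),e.round(2),k)
E
```

```text
t 15.9 p [ 467.3 -268.6  420.6] phi 23.76 F [ 0.8 -0.6  3.3] w 72.0 tilt [ 0.005 -0.005 -1.   ] j6 -1.9
-> tx 0.0801 ty 0.3122 tz 0.0344 spin -1.549 (alt 1.592)
time_s: 16.9
tcp_pos: [622.6, -2.1, 363.8]
tool_rot: [-0.547, -0.448, 0.547, -0.448]
contact_force: [-0.3, -0.3, 0.1]
width: 87.7
t 16.9 p [622.6  -2.1 363.8] phi 101.35 F [-0.3 -0.3  0.1] w 87.7 tilt [-0.  0. -1.] j6 0.01
-> tx 0.0638 ty 0.0015 tz -0.0053 spin 0.238 (alt -2.903)
scene [ 4.647e+02 -2.710e+02  2.215e+02 -2.000e-01 -2.000e-01] nan 0
top [ 4.6674e+02 -2.7080e+02  2.2049e+02 -6.0000e-02  4.0000e-02] 1.26 816
  return _methods._mean(a, axis=axis, dtype=dtype,
  ret = ret.dtype.type(ret / rcount)
```

View pics/scene10.png

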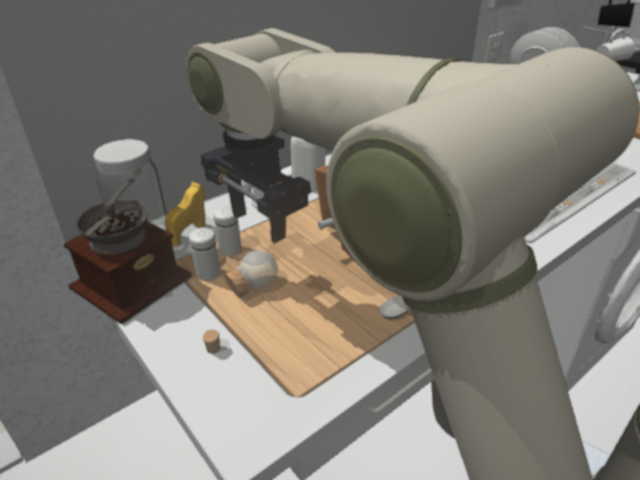

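View pics/top10.png

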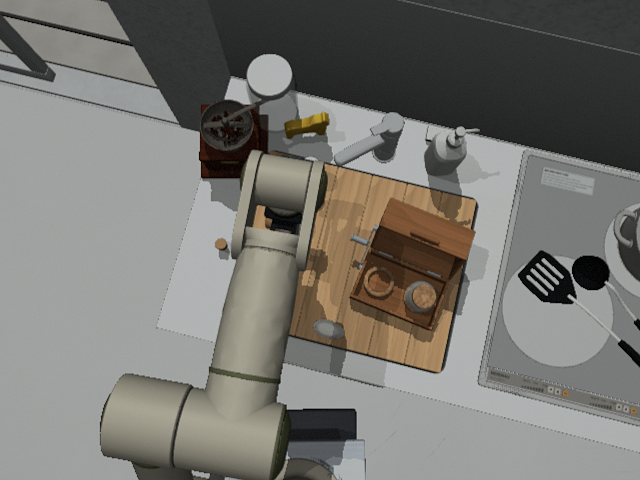

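```bash
python3 -m jog '[{"tx":0.0,"ty":0.001,"tz":-0.003,"spin":0.1},{"tx":0.005,"ty":0.0015,"tz":-0.005,"spin":0.2},{"tx":0.015,"ty":0.0015,"tz":-0.005,"spin":0.238},{"tx":0.03,"ty":0.0015,"tz":-0.005,"spin":0.238},{"tx":0.045,"ty":0.0015,"tz":-0.005,"spin":0.238},{"tx":0.06,"ty":0.0015,"tz":-0.005,"spin":0.238},{"tx":0.075,"ty":0.0015,"tz":-0.005,"spin":0.238},{"tx":0.084,"ty":0.0015,"tz":-0.005,"spin":0.238},{"tx":0.084,"ty":0.0015,"tz":-0.005,"spin":0.238},{"tx":0.084,"ty":0.0015,"tz":-0.005,"spin":0.238}]' 0.088 10; python3 go.py 625 2.8 264 115; python3 - <<'E'
from plant import camera
import cv2,pickle
c=camera("scene");cv2.imwrite("pics/s11.png",cv2.resize(c["img"][150:320,150:350,::-1],None,fx=3.5,fy=3.5,interpolation=cv2.INTER_CUBIC))
E
```

```text
time_s: 18.0
tcp_pos: [624.6, 0.8, 281.7]
tool_rot: [0.595, 0.382, -0.595, 0.382]
contact_force: [0.3, -0.0, 1.1]
width: 88.2
t 18.0 p [624.6   0.8 281.7] phi 114.64 F [ 0.3 -0.   1.1] w 88.2 tilt [ 0.001 -0.    -1.   ] j6 0.24
-> tx 0.0177 ty -0.0005 tz -0.0020 spin 0.006 (alt -3.135)
```

View pics/s11.png

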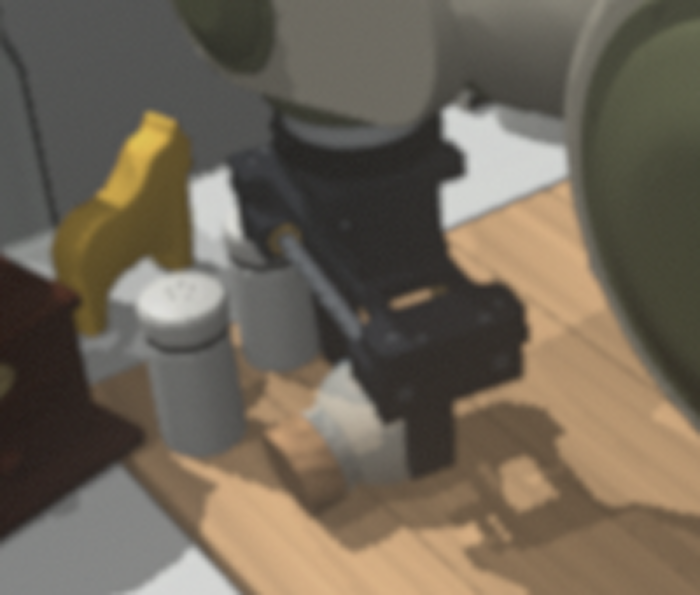

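```bash
python3 -m jog '[{"tx":0.003,"ty":0,"tz":0,"spin":0},{"tx":0.007,"ty":0,"tz":0,"spin":0},{"tx":0.01,"ty":0,"tz":0,"spin":0},{"tx":0.0117,"ty":0,"tz":0,"spin":0},{"tx":0.0117,"ty":0,"tz":0,"spin":0},{"tx":0.0117,"ty":0,"tz":0,"spin":0},{"tx":0.0117,"ty":0,"tz":0,"spin":0},{"tx":0.0117,"ty":0,"tz":0,"spin":0},{"tx":0.0117,"ty":0,"tz":0,"spin":0},{"tx":0.0117,"ty":0,"tz":0,"spin":0}]' 0.06 8; python3 go.py 535 2.8 270 115
```

```text
time_s: 19.05
tcp_pos: [624.6, 1.1, 270.0]
tool_rot: [0.596, 0.381, -0.595, 0.382]
contact_force: [-0.9, 0.1, 5.2]
width: 65.3
t 19.05 p [624.6   1.1 270. ] phi 114.69 F [-0.9  0.1  5.2] w 65.3 tilt [ 0.001 -0.    -1.   ] j6 0.25
-> tx -0.0001 ty -0.0821 tz 0.0359 spin 0.005 (alt -3.136)
```

```bash
python3 -m jog '[{"tx":-0.001,"ty":-0.003,"tz":0.0013,"spin":0},{"tx":-0.001,"ty":-0.01,"tz":0.0044,"spin":0},{"tx":-0.001,"ty":-0.02,"tz":0.0088,"spin":0},{"tx":-0.001,"ty":-0.031,"tz":0.0136,"spin":0},{"tx":-0.001,"ty":-0.043,"tz":0.0188,"spin":0},{"tx":-0.001,"ty":-0.055,"tz":0.024,"spin":0},{"tx":-0.001,"ty":-0.067,"tz":0.0293,"spin":0},{"tx":-0.001,"ty":-0.076,"tz":0.0332,"spin":0},{"tx":-0.001,"ty":-0.081,"tz":0.0354,"spin":0},{"tx":-0.001,"ty":-0.082,"tz":0.0359,"spin":0}]' - 8; python3 go.py 535 2.8 270 115;python3 - <<'E'
from plant import camera
import cv2,pickle
c=camera("scene");cv2.imwrite("pics/s12.png",cv2.resize(c["img"][150:320,150:350,::-1],None,fx=3.5,fy=3.5,interpolation=cv2.INTER_CUBIC))
E
```

```text
time_s: 20.05
tcp_pos: [534.4, 2.9, 270.1]
tool_rot: [0.595, 0.382, -0.595, 0.381]
contact_force: [-0.4, 0.1, 1.1]
width: 65.5
t 20.05 p [534.4   2.9 270.1] phi 114.7 F [-0.4  0.1  1.1] w 65.5 tilt [-0.  0. -1.] j6 0.22
-> tx 0.0001 ty 0.0005 tz -0.0002 spin 0.005 (alt -3.136)
```

View pics/s12.png

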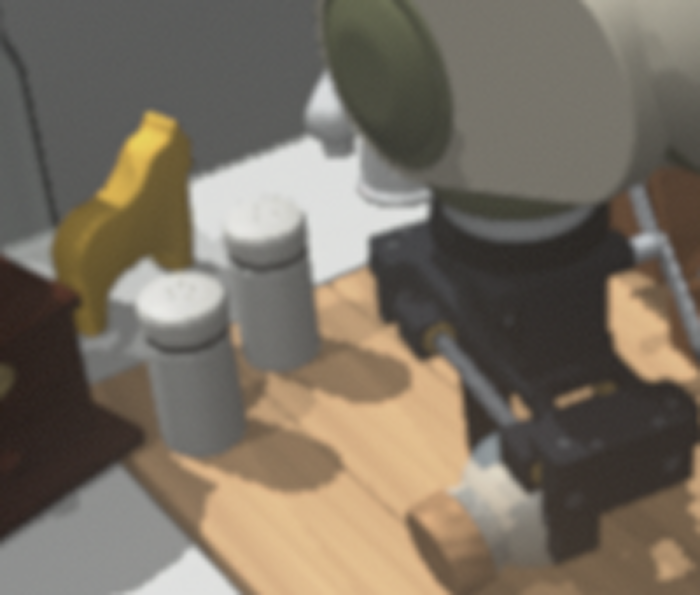

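```bash
python3 -m jog '[{"tx":0,"ty":0,"tz":0,"spin":0},{"tx":0,"ty":0,"tz":0,"spin":0},{"tx":0,"ty":0,"tz":0,"spin":0},{"tx":0,"ty":0,"tz":0,"spin":0},{"tx":-0.01,"ty":0,"tz":0,"spin":0},{"tx":-0.03,"ty":0,"tz":0,"spin":0},{"tx":-0.055,"ty":0,"tz":0,"spin":0},{"tx":-0.065,"ty":0,"tz":0,"spin":0},{"tx":-0.07,"ty":0,"tz":0,"spin":0},{"tx":-0.07,"ty":0,"tz":0,"spin":0}]' 0.088 6; cat > lying.py <<'E'
import sys
from plant import camera
from h import *
B0=np.array(list(map(float,sys.argv[1:4])))
c=camera("scene");W=cloud(c);rgb=c["img"].astype(int);sat=(rgb.max(-1)-rgb.min(-1))/(rgb.max(-1)+1)
cv2.imwrite("pics/"+sys.argv[4]+".png",cv2.resize(c["img"][180:340,180:380,::-1],None,fx=3.5,fy=3.5,interpolation=cv2.INTER_CUBIC))
d=np.linalg.norm(W-B0,axis=-1)
g=W[(d<50)&(sat<.3)&(W[...,2]>186)&(rgb.max(-1)>90)]
r=least_squares(lambda q:np.linalg.norm(g-q,axis=1)-33,B0,loss="soft_l1",f_scale=2);B=r.x
print("belly",B.round(1),len(g),np.median(abs(r.fun)).round(2))
d=np.linalg.norm(W-B,axis=-1);p=W[(d<70)&(d>37)&(W[...,2]>190)&(W[...,2]<232)]
def f(q):
    a=np.array([np.sin(q[0])*np.cos(q[1]),np.cos(q[0])*np.cos(q[1]),-np.sin(q[1])])
    r=p-B;z=r@a;rho=np.linalg.norm(r-np.outer(z,a),axis=1);dx=rho-24;dz=abs(z-44.25)-9.75
    return np.where(np.maximum(dx,dz)<0,np.maximum(dx,dz),np.hypot(np.maximum(dx,0),np.maximum(dz,0)))
b=min((least_squares(f,[a0,.17],loss="soft_l1",f_scale=2) for a0 in(-.5,-.2,0,.2,.5)),key=lambda r:r.cost)
az=b.x[0];print("az,droop",np.degrees(b.x).round(1),len(p),np.median(abs(b.fun)).round(2),"cork",(B+[.9,.6,0]+44.3*np.array([np.sin(az),np.cos(az),-.17])).round(1))
E
python3 lying.py 534 2 211.5 s13
```

```text
time_s: 21.1
tcp_pos: [535.0, 2.8, 340.0]
tool_rot: [0.595, 0.381, -0.595, 0.381]
contact_force: [-0.2, 0.9, -0.4]
width: 87.9
belly [535.    3.6 211.5] 1258 0.81
az,droop [18.8  9.9] 547 1.07 cork [550.2  46.2 204. ]
```

View pics/s13.png

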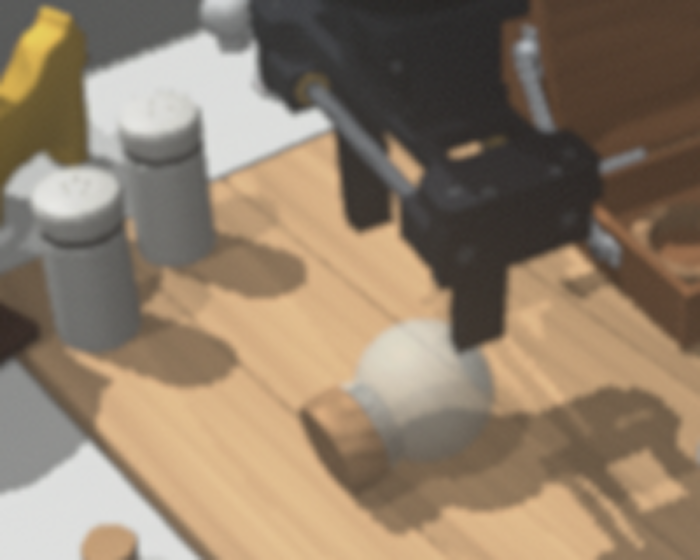

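```bash
python3 go.py 549.2 45.4 254 108.5
```

```text
t 21.15 p [534.9   2.8 339.4] phi 114.7 F [-0.4 -0.1 -0.6] w 88.1 tilt [-0.001  0.    -1.   ] j6 0.22
-> tx 0.0854 ty -0.0047 tz -0.0447 spin -0.108 (alt 3.033)
```

```bash
python3 -m jog '[{"tx":0,"ty":-0.001,"tz":-0.012,"spin":-0.03},{"tx":0,"ty":-0.003,"tz":-0.03,"spin":-0.08},{"tx":0,"ty":-0.0045,"tz":-0.042,"spin":-0.108},{"tx":0.005,"ty":-0.0047,"tz":-0.0447,"spin":-0.108},{"tx":0.02,"ty":-0.0047,"tz":-0.0447,"spin":-0.108},{"tx":0.04,"ty":-0.0047,"tz":-0.0447,"spin":-0.108},{"tx":0.06,"ty":-0.0047,"tz":-0.0447,"spin":-0.108},{"tx":0.075,"ty":-0.0047,"tz":-0.0447,"spin":-0.108},{"tx":0.083,"ty":-0.0047,"tz":-0.0447,"spin":-0.108},{"tx":0.0854,"ty":-0.0047,"tz":-0.0447,"spin":-0.108}]' 0.088 6; python3 go.py 549.2 45.4 254 108.5;python3 -m jog '[{"tx":0.001,"ty":0,"tz":0,"spin":0},{"tx":0.001,"ty":0,"tz":0,"spin":0},{"tx":0.001,"ty":0,"tz":0,"spin":0},{"tx":0.001,"ty":0,"tz":0,"spin":0},{"tx":0.001,"ty":0,"tz":0,"spin":0},{"tx":0.001,"ty":0,"tz":0,"spin":0},{"tx":0.001,"ty":0,"tz":0,"spin":0},{"tx":0.001,"ty":0,"tz":0,"spin":0},{"tx":0.001,"ty":0,"tz":0,"spin":0},{"tx":0.001,"ty":0,"tz":0,"spin":0}]' 0.04 5; python3 go.py 549.2 45.4 254 108.5;
```

```text
time_s: 22.15
tcp_pos: [549.2, 45.3, 253.7]
tool_rot: [-0.574, -0.413, 0.574, -0.413]
contact_force: [-1.0, 0.7, -0.1]
width: 88.1
t 22.15 p [549.2  45.3 253.7] phi 108.53 F [-1.   0.7 -0.1] w 88.1 tilt [-0.001  0.    -1.   ] j6 0.19
-> tx -0.0003 ty -0.0000 tz -0.0001 spin -0.001 (alt 3.141)
time_s: 23.15
tcp_pos: [549.4, 45.4, 253.7]
tool_rot: [0.574, 0.413, -0.574, 0.413]
contact_force: [0.3, -0.0, 2.6]
width: 48.0
t 23.15 p [549.4  45.4 253.7] phi 108.51 F [ 0.3 -0.   2.6] w 48.0 tilt [ 0. -0. -1.] j6 0.19
-> tx -0.0003 ty -0.0002 tz 0.0000 spin -0.000 (alt 3.141)
```

```bash
python3 -m jog '[{"tx":-0.005,"ty":0,"tz":0,"spin":0},{"tx":-0.013,"ty":0,"tz":0,"spin":0},{"tx":-0.023,"ty":0,"tz":0,"spin":0},{"tx":-0.033,"ty":0,"tz":0,"spin":0},{"tx":-0.043,"ty":0,"tz":0,"spin":0},{"tx":-0.052,"ty":0,"tz":0,"spin":0},{"tx":-0.058,"ty":0,"tz":0,"spin":0},{"tx":-0.062,"ty":0,"tz":0,"spin":0},{"tx":-0.063,"ty":0,"tz":0,"spin":0},{"tx":-0.063,"ty":0,"tz":0,"spin":0}]' - 4;  python3 -m jog '[{"tx":0.0,"ty":0,"tz":0,"spin":0},{"tx":-0.009,"ty":0,"tz":0,"spin":0},{"tx":-0.009,"ty":0,"tz":0,"spin":0},{"tx":0,"ty":0,"tz":0,"spin":0},{"tx":-0.009,"ty":0,"tz":0,"spin":0},{"tx":0,"ty":0,"tz":0,"spin":0},{"tx":-0.009,"ty":0,"tz":0,"spin":0},{"tx":0.0,"ty":0,"tz":0,"spin":0},{"tx":0,"ty":0,"tz":0,"spin":0},{"tx":0,"ty":0,"tz":0,"spin":0}]' - 3; python3 go.py 502 -186.5 364 23.5; python3 look.py s14 550 45 222 215 150
```

```text
time_s: 24.15
tcp_pos: [549.4, 45.4, 316.5]
tool_rot: [-0.574, -0.413, 0.574, -0.413]
contact_force: [1.0, -0.3, -1.4]
width: 47.3
time_s: 25.15
tcp_pos: [549.3, 45.4, 316.2]
tool_rot: [-0.574, -0.413, 0.574, -0.413]
contact_force: [0.6, 0.3, -1.0]
width: 47.5
t 25.15 p [549.3  45.4 316.2] phi 108.52 F [ 0.6  0.3 -1. ] w 47.5 tilt [-0.001  0.    -1.   ] j6 0.19
-> tx -0.0478 ty 0.0287 tz 0.2349 spin -1.484 (alt 1.658)
sphere 755 [543.8  29.3 222.7] 0.59
```

View pics/s14.png

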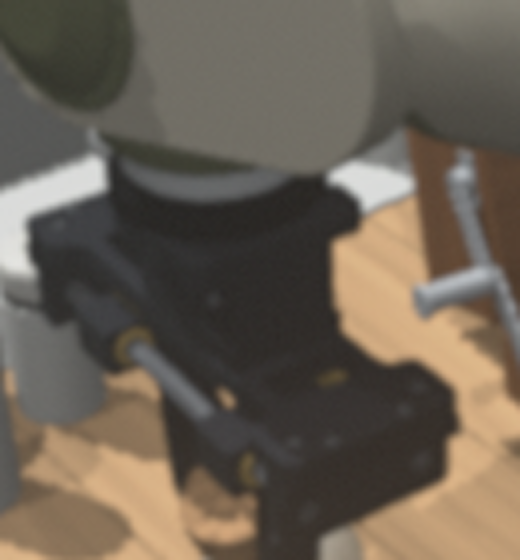

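```bash
python3 go.py 486.8 -180 366 23.5; python3 -m jog '[{"tx":0,"ty":0,"tz":0,"spin":0},{"tx":-0.005,"ty":0,"tz":0,"spin":0},{"tx":-0.015,"ty":0,"tz":0,"spin":-0.05},{"tx":-0.027,"ty":0,"tz":0,"spin":-0.15},{"tx":-0.038,"ty":0,"tz":0.01,"spin":-0.27},{"tx":-0.046,"ty":0.002,"tz":0.03,"spin":-0.4},{"tx":-0.05,"ty":0.005,"tz":0.055,"spin":-0.53},{"tx":-0.05,"ty":0.007,"tz":0.083,"spin":-0.66},{"tx":-0.05,"ty":0.01,"tz":0.112,"spin":-0.79},{"tx":-0.05,"ty":0.01,"tz":0.14,"spin":-0.92}]' - 12; python3 go.py 486.8 -180 366 23.5
```

```text
t 25.2 p [549.4  45.4 316.5] phi 108.51 F [-1.   0.  -1.3] w 48.5 tilt [-0.  0. -1.] j6 0.19
-> tx -0.0495 ty 0.0122 tz 0.2336 spin -1.484 (alt 1.658)
time_s: 26.2
tcp_pos: [514.1, -91.7, 367.1]
tool_rot: [0.329, 0.626, -0.329, 0.626]
contact_force: [0.4, 0.2, -1.2]
width: 47.7
t 26.2 p [514.1 -91.7 367.1] phi 55.49 F [ 0.4  0.2 -1.2] w 47.7 tilt [ 0.001 -0.    -1.   ] j6 -1.0
-> tx 0.0011 ty -0.0726 tz 0.0573 spin -0.558 (alt 2.583)
```

```bash
python3 -m jog '[{"tx":0,"ty":-0.01,"tz":0.008,"spin":-0.1},{"tx":0,"ty":-0.022,"tz":0.018,"spin":-0.22},{"tx":0,"ty":-0.037,"tz":0.029,"spin":-0.34},{"tx":0,"ty":-0.05,"tz":0.04,"spin":-0.45},{"tx":0,"ty":-0.061,"tz":0.048,"spin":-0.53},{"tx":0,"ty":-0.069,"tz":0.054,"spin":-0.558},{"tx":0.0,"ty":-0.0726,"tz":0.0573,"spin":-0.558},{"tx":0,"ty":-0.0726,"tz":0.0573,"spin":-0.558},{"tx":0,"ty":-0.0726,"tz":0.0573,"spin":-0.558},{"tx":0,"ty":-0.0726,"tz":0.0573,"spin":-0.558}]' - 12; python3 go.py 486.8 -180 340 23.5; python3 look.py s15 500 -187 272 320 120; python3 axis.py 500 -187 272
```

```text
time_s: 27.2
tcp_pos: [486.7, -178.3, 366.7]
tool_rot: [0.146, 0.692, -0.146, 0.692]
contact_force: [0.0, -0.5, -1.6]
width: 47.8
t 27.2 p [ 486.7 -178.3  366.7] phi 23.82 F [ 0.  -0.5 -1.6] w 47.8 tilt [ 0. -0. -1.] j6 -1.73
-> tx 0.0267 ty -0.0015 tz 0.0007 spin -0.006 (alt 3.136)
sphere 463 [ 500.6 -186.   273.3] 0.68
belly [ 500.6 -185.9  273.2] tilt deg chest x,y [-19.7   0.3] 0.68 1226
```

View pics/s15.png

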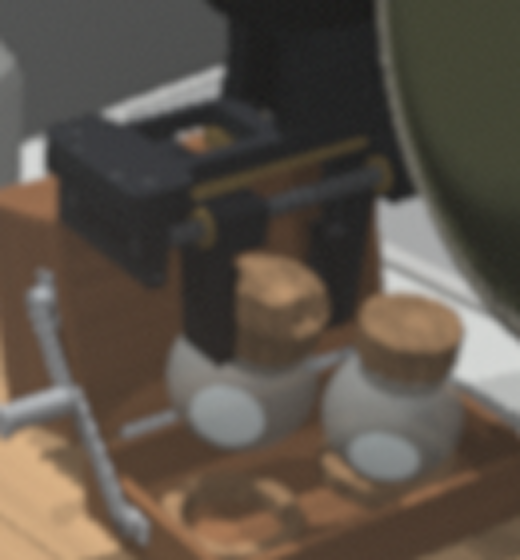

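```bash
python3 -m jog '[{"tx":0.004,"ty":-0.0005,"tz":0,"spin":0},{"tx":0.011,"ty":-0.001,"tz":0.0007,"spin":0},{"tx":0.02,"ty":-0.001,"tz":0.0007,"spin":0},{"tx":0.029,"ty":-0.001,"tz":0.0007,"spin":0},{"tx":0.037,"ty":-0.001,"tz":0.0007,"spin":0},{"tx":0.043,"ty":-0.001,"tz":0.0007,"spin":0},{"tx":0.046,"ty":-0.001,"tz":0.0007,"spin":0},{"tx":0.047,"ty":-0.001,"tz":0.0007,"spin":0},{"tx":0.047,"ty":-0.001,"tz":0.0007,"spin":0},{"tx":0.047,"ty":-0.001,"tz":0.0007,"spin":0}]' - 10; python3 -m jog '[{"tx":0,"ty":0,"tz":0,"spin":0},{"tx":0,"ty":0,"tz":0,"spin":0},{"tx":0,"ty":0,"tz":0,"spin":0},{"tx":0.001,"ty":0,"tz":0,"spin":0},{"tx":0.002,"ty":0,"tz":0,"spin":0},{"tx":0.003,"ty":0,"tz":0,"spin":0},{"tx":0.004,"ty":0,"tz":0,"spin":0},{"tx":0.005,"ty":0,"tz":0,"spin":0},{"tx":0.0055,"ty":0,"tz":0,"spin":0},{"tx":0.0055,"ty":0,"tz":0,"spin":0}]' - 3; python3 go.py 502.4 -186.8 317 23.5; python3 look.py s16 500 -187 222 320 120; python3 axis.py 500 -187 222
```

```text
time_s: 28.25
tcp_pos: [486.9, -180.0, 319.9]
tool_rot: [0.146, 0.692, -0.146, 0.692]
contact_force: [0.3, -0.7, -1.5]
width: 47.8
time_s: 29.25
tcp_pos: [487.0, -179.8, 314.6]
tool_rot: [0.146, 0.692, -0.146, 0.692]
contact_force: [0.8, 1.9, 4.7]
width: 47.9
t 29.25 p [ 487.  -179.8  314.6] phi 23.82 F [0.8 1.9 4.7] w 47.9 tilt [ 0.001 -0.    -1.   ] j6 -1.73
-> tx -0.0024 ty -0.0002 tz 0.0169 spin -0.006 (alt 3.136)
sphere 432 [ 500.7 -187.6  221.7] 0.74
belly [ 500.9 -187.3  221.4] tilt deg chest x,y [-19.8   0.2] 0.78 1158
```

```bash
python3 -m jog '[{"tx":-0.0005,"ty":0,"tz":0.0015,"spin":0},{"tx":-0.001,"ty":0,"tz":0.003,"spin":0},{"tx":-0.001,"ty":0,"tz":0.005,"spin":0},{"tx":-0.0015,"ty":0,"tz":0.007,"spin":0},{"tx":-0.0015,"ty":0,"tz":0.009,"spin":0},{"tx":-0.002,"ty":0,"tz":0.011,"spin":0},{"tx":-0.002,"ty":0,"tz":0.013,"spin":0},{"tx":-0.002,"ty":0,"tz":0.015,"spin":0},{"tx":-0.002,"ty":0,"tz":0.0165,"spin":0},{"tx":-0.002,"ty":0,"tz":0.0165,"spin":0}]' - 3; python3 go.py 502.4 -186.8 317 23.5; python3 look.py s17 500 -187 222 320 120; python3 axis.py 500 -187 222
```

```text
time_s: 30.3
tcp_pos: [502.1, -186.7, 316.1]
tool_rot: [0.146, 0.692, -0.146, 0.692]
contact_force: [-1.6, 1.2, 4.0]
width: 47.7
t 30.3 p [ 502.1 -186.7  316.1] phi 23.83 F [-1.6  1.2  4. ] w 47.7 tilt [ 0. -0. -1.] j6 -1.73
-> tx -0.0009 ty 0.0001 tz 0.0003 spin -0.006 (alt 3.136)
sphere 518 [ 505.5 -189.6  225.2] 0.65
belly [ 505.5 -189.4  224.9] tilt deg chest x,y [-8.2 -0. ] 0.74 1251
```

```bash
python3 -m jog '[{"tx":-0.001,"ty":0,"tz":0.001,"spin":0},{"tx":-0.001,"ty":0,"tz":0.002,"spin":0},{"tx":0,"ty":0,"tz":0.003,"spin":0},{"tx":0,"ty":0,"tz":0.004,"spin":0},{"tx":0,"ty":0,"tz":0.004,"spin":0},{"tx":0,"ty":0,"tz":0.004,"spin":0},{"tx":0,"ty":0,"tz":0.004,"spin":0},{"tx":0,"ty":0,"tz":0.004,"spin":0},{"tx":0,"ty":0,"tz":0.004,"spin":0},{"tx":0,"ty":0,"tz":0.004,"spin":0}]' - 3; python3 -m jog '[{"tx":0,"ty":0,"tz":0,"spin":0},{"tx":0,"ty":0,"tz":0,"spin":0},{"tx":0,"ty":0,"tz":0,"spin":0},{"tx":0,"ty":0,"tz":0,"spin":0},{"tx":0,"ty":0,"tz":0,"spin":0},{"tx":0,"ty":0,"tz":0,"spin":0},{"tx":-0.005,"ty":0,"tz":0,"spin":0},{"tx":-0.02,"ty":0,"tz":0,"spin":0},{"tx":-0.045,"ty":0,"tz":0,"spin":0},{"tx":-0.07,"ty":0,"tz":0,"spin":0}]' 0.07 3; python3 go.py 502.4 -186.8 317 23.5; python3 look.py s18 500 -187 222 320 120; python3 axis.py 501 -187 222;python3 axis.py 464.6 -271.6 221.4
```

```text
time_s: 31.35
tcp_pos: [505.6, -188.2, 316.2]
tool_rot: [0.146, 0.692, -0.146, 0.692]
contact_force: [-1.0, -0.3, 4.4]
width: 48.0
time_s: 32.35
tcp_pos: [505.5, -188.2, 387.3]
tool_rot: [0.146, 0.692, -0.146, 0.692]
contact_force: [-0.0, -0.4, 0.5]
width: 69.6
t 32.35 p [ 505.5 -188.2  387.3] phi 23.83 F [-0.  -0.4  0.5] w 69.6 tilt [-0.  0. -1.] j6 -1.73
-> tx 0.0703 ty 0.0000 tz -0.0033 spin -0.006 (alt 3.136)
sphere 495 [ 501.4 -187.   221.2] 0.63
belly [ 501.4 -186.8  221.3] tilt deg chest x,y [-20.3   1.6] 0.71 1285
belly [ 464.6 -271.5  221.2] tilt deg chest x,y [-5.4 -0. ] 0.7 1271
```

View pics/s18.png

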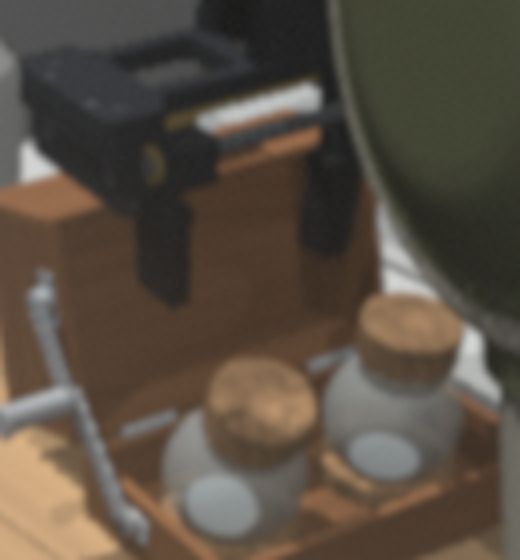

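```bash
python3 go.py 446.8 -163.1 316 23.5; python3 -m jog '[{"tx":0,"ty":0,"tz":-0.015,"spin":0},{"tx":0,"ty":0,"tz":-0.035,"spin":0},{"tx":0,"ty":0,"tz":-0.055,"spin":0},{"tx":0,"ty":0,"tz":-0.063,"spin":0},{"tx":0,"ty":0,"tz":-0.063,"spin":0},{"tx":0.015,"ty":0,"tz":-0.063,"spin":0},{"tx":0.035,"ty":0,"tz":-0.063,"spin":0},{"tx":0.055,"ty":0,"tz":-0.063,"spin":0},{"tx":0.068,"ty":0,"tz":-0.063,"spin":0},{"tx":0.071,"ty":0,"tz":-0.063,"spin":0}]' 0.0 10; python3 go.py 469 -172.7 316 23.5;python3 look.py s19 500 -187 222 320 120; python3 axis.py 501 -187 222
```

```text
t 32.4 p [ 505.9 -188.4  391.6] phi 23.83 F [ 0.3 -0.5  3.8] w 70.0 tilt [ 0.006 -0.004 -1.   ] j6 -1.73
-> tx 0.0752 ty -0.0006 tz -0.0648 spin -0.006 (alt 3.136)
time_s: 33.4
tcp_pos: [448.3, -163.0, 313.7]
tool_rot: [0.146, 0.693, -0.146, 0.691]
contact_force: [-0.2, -0.6, -0.2]
width: 0.7
t 33.4 p [ 448.3 -163.   313.7] phi 23.84 F [-0.2 -0.6 -0.2] w 0.7 tilt [-0.002  0.001 -1.   ] j6 -1.75
-> tx -0.0023 ty -0.0005 tz 0.0229 spin -0.006 (alt 3.136)
sphere 439 [ 501.  -187.   221.5] 0.7
belly [ 501.3 -186.8  221.2] tilt deg chest x,y [-20.1   1.7] 0.73 803axis.py:8: RuntimeWarning: invalid value encountered in sqrt
  b=q[:3];a=np.array([q[3],q[4],np.sqrt(1-q[3]**2-q[4]**2)])
```

View pics/s19.png

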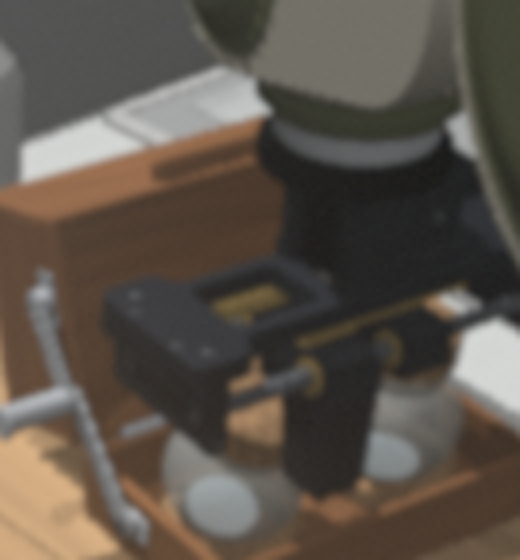

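```bash
python3 -m jog '[{"tx":0,"ty":0,"tz":0.003,"spin":0},{"tx":0,"ty":0,"tz":0.006,"spin":0},{"tx":0,"ty":0,"tz":0.009,"spin":0},{"tx":0,"ty":0,"tz":0.012,"spin":0},{"tx":0,"ty":0,"tz":0.015,"spin":0},{"tx":0,"ty":0,"tz":0.018,"spin":0},{"tx":0,"ty":0,"tz":0.021,"spin":0},{"tx":0,"ty":0,"tz":0.0235,"spin":0},{"tx":0,"ty":0,"tz":0.025,"spin":0},{"tx":0,"ty":0,"tz":0.025,"spin":0}]' 0.0 10; python3 go.py 469 -172.7 316 23.5;python3 look.py s20 500 -187 222 320 120; python3 axis.py 501 -187 222
```

```text
time_s: 34.45
tcp_pos: [470.9, -173.0, 315.1]
tool_rot: [0.146, 0.692, -0.146, 0.692]
contact_force: [-0.6, 0.2, 0.4]
width: 0.7
t 34.45 p [ 470.9 -173.   315.1] phi 23.83 F [-0.6  0.2  0.4] w 0.7 tilt [-0.  0. -1.] j6 -1.74
-> tx -0.0009 ty -0.0005 tz -0.0019 spin -0.006 (alt 3.136)
sphere 523 [ 506.1 -190.   226.3] 0.75
belly [ 506.3 -189.8  226. ] tilt deg chest x,y [-8.5 -0.1] 0.81 893axis.py:8: RuntimeWarning: invalid value encountered in sqrt
  b=q[:3];a=np.array([q[3],q[4],np.sqrt(1-q[3]**2-q[4]**2)])
```

View pics/s20.png

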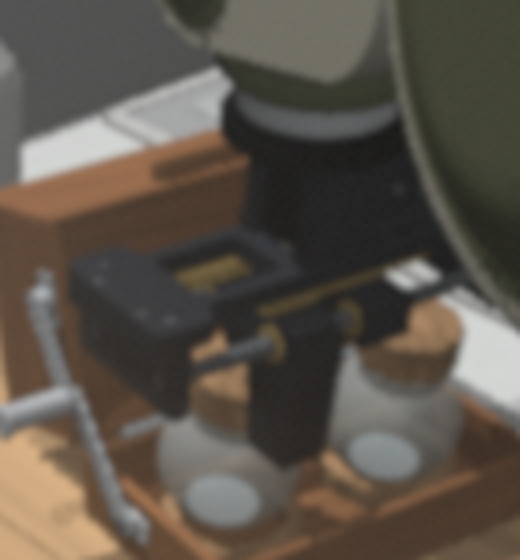

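```bash
python3 -m jog '[{"tx":0,"ty":0,"tz":-0.012,"spin":0},{"tx":0,"ty":0,"tz":-0.026,"spin":0},{"tx":-0.012,"ty":0,"tz":-0.028,"spin":0},{"tx":-0.035,"ty":0,"tz":-0.028,"spin":0},{"tx":-0.043,"ty":0,"tz":-0.02,"spin":0},{"tx":-0.043,"ty":0,"tz":0,"spin":0},{"tx":-0.043,"ty":0,"tz":0.014,"spin":0},{"tx":-0.043,"ty":0,"tz":0.018,"spin":0},{"tx":-0.043,"ty":0,"tz":0.018,"spin":0},{"tx":-0.04,"ty":0,"tz":0.018,"spin":0}]' 0.075 10;python3 go.py 487 -180.5 315 23.5
```

```text
time_s: 35.5
tcp_pos: [487.1, -180.0, 355.6]
tool_rot: [0.146, 0.692, -0.146, 0.692]
contact_force: [0.1, 0.2, -0.9]
width: 74.4
t 35.5 p [ 487.1 -180.   355.6] phi 23.83 F [ 0.1  0.2 -0.9] w 74.4 tilt [ 0.001 -0.    -1.   ] j6 -1.73
-> tx 0.0406 ty -0.0005 tz 0.0001 spin -0.006 (alt 3.136)
```

```bash
python3 -m jog '[{"tx":0.008,"ty":0,"tz":0,"spin":0},{"tx":0.02,"ty":0,"tz":0,"spin":0},{"tx":0.031,"ty":0,"tz":0,"spin":0},{"tx":0.037,"ty":0,"tz":0,"spin":0},{"tx":0.0395,"ty":0,"tz":0,"spin":0},{"tx":0.0405,"ty":0,"tz":0,"spin":0},{"tx":0.0405,"ty":0,"tz":0,"spin":0},{"tx":0.0405,"ty":0,"tz":0,"spin":0},{"tx":0.0405,"ty":0,"tz":0,"spin":0},{"tx":0.0405,"ty":0,"tz":0,"spin":0}]' 0.075 3; python3 -m jog '[{"tx":0,"ty":0,"tz":0,"spin":0},{"tx":0,"ty":0,"tz":0,"spin":0},{"tx":0,"ty":0,"tz":0,"spin":0},{"tx":0,"ty":0,"tz":0,"spin":0},{"tx":0,"ty":0,"tz":0,"spin":0},{"tx":-0.001,"ty":0,"tz":0.004,"spin":0},{"tx":-0.0015,"ty":0,"tz":0.009,"spin":0},{"tx":-0.002,"ty":0,"tz":0.014,"spin":0},{"tx":-0.002,"ty":0,"tz":0.019,"spin":0},{"tx":-0.002,"ty":0,"tz":0.022,"spin":0}]' 0.04 3;python3 go.py 487 -180.5 315 23.5; python3 look.py s21 500 -187 222 320 120; python3 axis.py 501 -187 222
```

```text
time_s: 36.5
tcp_pos: [487.3, -180.2, 314.8]
tool_rot: [0.146, 0.692, -0.146, 0.692]
contact_force: [-0.1, -0.8, 0.3]
width: 75.3
time_s: 37.5
tcp_pos: [507.9, -189.4, 316.7]
tool_rot: [0.146, 0.692, -0.146, 0.692]
contact_force: [-1.3, 0.1, 3.5]
width: 48.0
t 37.5 p [ 507.9 -189.4  316.7] phi 23.83 F [-1.3  0.1  3.5] w 48.0 tilt [ 0. -0. -1.] j6 -1.73
-> tx 0.0017 ty -0.0003 tz -0.0227 spin -0.006 (alt 3.136)
sphere 547 [ 507.9 -190.6  226.8] 0.79
belly [ 507.9 -190.4  226.6] tilt deg chest x,y [-1.1 -0.5] 0.74 1278
```

```bash
python3 -m jog '[{"tx":0,"ty":0,"tz":0,"spin":0},{"tx":-0.001,"ty":0,"tz":0,"spin":0},{"tx":-0.005,"ty":0,"tz":0,"spin":0},{"tx":-0.005,"ty":0,"tz":-0.003,"spin":0},{"tx":-0.005,"ty":0,"tz":-0.006,"spin":0},{"tx":-0.004,"ty":0,"tz":-0.0074,"spin":0},{"tx":0,"ty":0,"tz":-0.0074,"spin":0},{"tx":0.003,"ty":0,"tz":-0.0074,"spin":0},{"tx":0.0045,"ty":0,"tz":-0.0074,"spin":0},{"tx":0.0055,"ty":0,"tz":-0.0074,"spin":0}]' 0.04 15;python3 go.py 487 -180.5 315 23.5; python3 look.py s22 500 -187 222 320 120; python3 axis.py 501 -187 222
```

```text
time_s: 38.55
tcp_pos: [500.9, -186.2, 311.5]
tool_rot: [0.146, 0.691, -0.146, 0.692]
contact_force: [1.3, 0.5, 5.8]
width: 47.4
t 38.55 p [ 500.9 -186.2  311.5] phi 23.83 F [1.3 0.5 5.8] w 47.4 tilt [ 0.001 -0.001 -1.   ] j6 -1.73
-> tx -0.0035 ty -0.0005 tz -0.0150 spin -0.006 (alt 3.136)
sphere 589 [ 500.6 -187.3  221.7] 0.75
belly [ 500.7 -187.1  221.5] tilt deg chest x,y [-0.8 -0.2] 0.78 1264
```

```bash
python3 -m jog '[{"tx":-0.0005,"ty":0,"tz":0,"spin":0},{"tx":-0.0005,"ty":0,"tz":0,"spin":0},{"tx":-0.0005,"ty":0,"tz":0,"spin":0},{"tx":-0.0005,"ty":0,"tz":0,"spin":0},{"tx":-0.0005,"ty":0,"tz":0,"spin":0},{"tx":-0.01,"ty":0,"tz":0,"spin":0},{"tx":-0.03,"ty":0,"tz":0,"spin":0},{"tx":-0.06,"ty":0,"tz":0,"spin":0},{"tx":-0.085,"ty":0,"tz":0,"spin":0},{"tx":-0.1,"ty":0,"tz":0,"spin":0}]' 0.07 15;python3 go.py 588.4 -130.7 400 113.2; python3 look.py s23 500 -187 222 320 120; python3 axis.py 501 -187 222;python3 axis.py 464.6 -271.6 221.4
```

```text
time_s: 39.6
tcp_pos: [500.6, -186.0, 414.0]
tool_rot: [0.146, 0.691, -0.146, 0.693]
contact_force: [1.1, -0.2, -0.4]
width: 69.9
t 39.6 p [ 500.6 -186.   414. ] phi 23.83 F [ 1.1 -0.2 -0.4] w 69.9 tilt [ 0.003 -0.002 -1.   ] j6 -1.73
-> tx 0.0141 ty 0.0861 tz 0.0579 spin 1.560 (alt -1.582)
sphere 676 [ 501.5 -186.9  221.6] 0.72
belly [ 501.4 -186.8  221.3] tilt deg chest x,y [1.2 0. ] 0.66 1360
belly [ 464.6 -271.6  221.3] tilt deg chest x,y [-5.6 -0.2] 0.71 1274
```

View pics/s23.png

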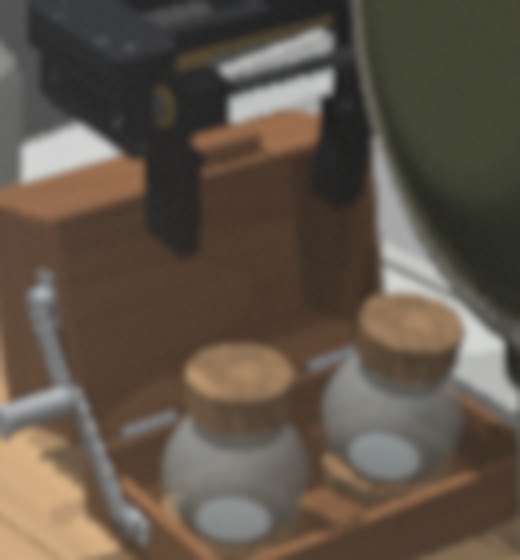

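```bash
python3 - <<'E'
import pickle
from h import *
for f in("last.pkl","top10.pkl"):
    c=pickle.load(open(f,"rb"));W=cloud(c)
    th=np.radians(-23.4);ex=np.array([np.cos(th),np.sin(th)]);ey=np.array([-ex[1],ex[0]])
    d=W[...,:2]-[483.3,-229.2];x=d@ex;y=d@ey;z=W[...,2]-178.5
    m=(abs(x-58)<16)&(y>100)&(y<142)&(abs(z-68)<16)
    P=np.stack([x[m],y[m],z[m]],1);print(f,len(P),P.min(0).round(1),P.max(0).round(1))
    q=P[(P[:,1]>106)&(P[:,1]<126)]
    r=least_squares(lambda a:np.hypot(q[:,0]-a[0],q[:,2]-a[1])-6.5,[58,68],loss="soft_l1");print(r.x.round(1),len(q),np.percentile(P[:,1],[2,98]).round(1))
E
```

```text
last.pkl 174 [ 48.2 100.   62. ] [ 73.5 137.4  83.9]
[57.6 68.5] 73 [100.2 137. ]
top10.pkl 113 [ 46.8 100.1  66.1] [ 65.2 138.2  83.8]
[58.5 68.5] 58 [101.1 137.6]
```

```bash
python3 go.py 589.9 -128.7 400 113.4;  python3 -m jog '[{"tx":0,"ty":0.01,"tz":0.006,"spin":0.13},{"tx":0,"ty":0.025,"tz":0.017,"spin":0.28},{"tx":0,"ty":0.042,"tz":0.028,"spin":0.43},{"tx":0,"ty":0.058,"tz":0.038,"spin":0.58},{"tx":0,"ty":0.072,"tz":0.048,"spin":0.73},{"tx":0,"ty":0.082,"tz":0.055,"spin":0.88},{"tx":0.0,"ty":0.087,"tz":0.058,"spin":1.03},{"tx":0.0,"ty":0.088,"tz":0.0586,"spin":1.18},{"tx":0.0,"ty":0.088,"tz":0.0586,"spin":1.33},{"tx":0.0,"ty":0.088,"tz":0.0586,"spin":1.47}]' 0.04 15;python3 go.py 589.9 -128.7 300 113.4
```

```text
t 39.65 p [ 500.8 -186.1  415.6] phi 23.83 F [ 0.1 -0.   1.8] w 70.0 tilt [ 0.005 -0.003 -1.   ] j6 -1.73
-> tx 0.0159 ty 0.0885 tz 0.0583 spin 1.563 (alt -1.578)
time_s: 40.65
tcp_pos: [589.8, -129.1, 410.9]
tool_rot: [-0.573, -0.414, 0.574, -0.414]
contact_force: [-0.1, -0.4, 0.0]
width: 39.9
t 40.65 p [ 589.8 -129.1  410.9] phi 108.39 F [-0.1 -0.4  0. ] w 39.9 tilt [-0.  0. -1.] j6 -0.09
-> tx 0.1109 ty 0.0000 tz -0.0004 spin 0.087 (alt -3.054)
```

```bash
python3 -m jog '[{"tx":0.005,"ty":0,"tz":0,"spin":0.06},{"tx":0.02,"ty":0,"tz":-0.0004,"spin":0.087},{"tx":0.04,"ty":0,"tz":-0.0004,"spin":0.087},{"tx":0.06,"ty":0,"tz":-0.0004,"spin":0.087},{"tx":0.08,"ty":0,"tz":-0.0004,"spin":0.087},{"tx":0.096,"ty":0,"tz":-0.0004,"spin":0.087},{"tx":0.106,"ty":0,"tz":-0.0004,"spin":0.087},{"tx":0.1105,"ty":0,"tz":-0.0004,"spin":0.087},{"tx":0.1105,"ty":0,"tz":-0.0004,"spin":0.087},{"tx":0.1105,"ty":0,"tz":-0.0004,"spin":0.087}]' 0.04 15;python3 go.py 589.9 -128.7 300 113.4; python3 look.py s24 582 -144 246 270 130
```

```text
time_s: 41.65
tcp_pos: [590.1, -128.9, 301.4]
tool_rot: [0.59, 0.39, -0.59, 0.39]
contact_force: [-0.4, 0.8, -0.4]
width: 39.9
t 41.65 p [ 590.1 -128.9  301.4] phi 113.04 F [-0.4  0.8 -0.4] w 39.9 tilt [ 0.001 -0.    -1.   ] j6 -0.01
-> tx 0.0014 ty -0.0003 tz -0.0001 spin 0.006 (alt -3.135)
sphere 19 [ 576.5 -156.9  244.2] 0.31
```

View pics/s24.png

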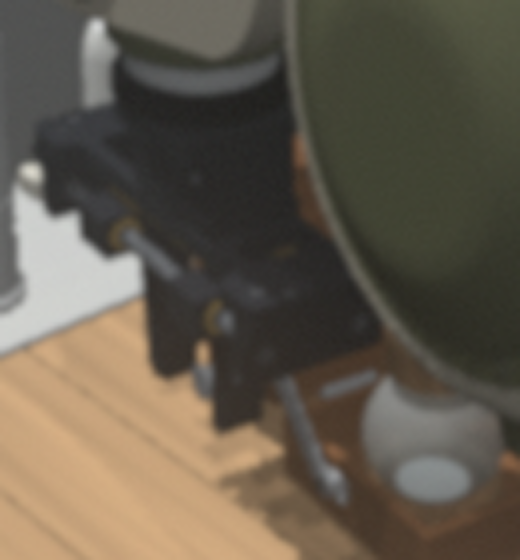

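```bash
python3 -m jog '[{"tx":0.001,"ty":0,"tz":0,"spin":0.006},{"tx":0.001,"ty":0,"tz":0,"spin":0.006},{"tx":0.001,"ty":0,"tz":0,"spin":0.006},{"tx":0.001,"ty":0,"tz":0,"spin":0.006},{"tx":0.001,"ty":0,"tz":0,"spin":0.006},{"tx":0.001,"ty":0,"tz":0,"spin":0.006},{"tx":0.001,"ty":0,"tz":0,"spin":0.006},{"tx":0.001,"ty":0,"tz":0,"spin":0.006},{"tx":0.001,"ty":0,"tz":0,"spin":0.006},{"tx":0.001,"ty":0,"tz":0,"spin":0.006}]' 0.0 20;python3 go.py 589.9 -128.7 300 113.4
```

```text
time_s: 42.7
tcp_pos: [589.9, -128.8, 299.6]
tool_rot: [-0.591, -0.388, 0.591, -0.388]
contact_force: [-2.1, 0.5, 0.3]
width: 14.6
t 42.7 p [ 589.9 -128.8  299.6] phi 113.38 F [-2.1  0.5  0.3] w 14.6 tilt [-0.  0. -1.] j6 -0.0
-> tx -0.0004 ty -0.0000 tz -0.0001 spin 0.000 (alt -3.141)
```

```bash
python3 -m jog '[{"tx":-0.0022,"ty":-0.0024,"tz":0,"spin":0},{"tx":-0.0044,"ty":-0.0048,"tz":0,"spin":0},{"tx":-0.0063,"ty":-0.0074,"tz":0,"spin":0},{"tx":-0.0082,"ty":-0.0101,"tz":0,"spin":0},{"tx":-0.0099,"ty":-0.0129,"tz":0,"spin":0},{"tx":-0.0114,"ty":-0.0157,"tz":0,"spin":0},{"tx":-0.0128,"ty":-0.0187,"tz":0,"spin":0},{"tx":-0.0141,"ty":-0.0217,"tz":0,"spin":0},{"tx":-0.0152,"ty":-0.0248,"tz":0,"spin":0},{"tx":-0.0161,"ty":-0.0279,"tz":0,"spin":0}]' 0.0 25;python3 go.py 589.9 -128.7 300 113.4; python3 - <<'E'
from plant import camera
import cv2
for n in("scene","top"):
    c=camera(n);cv2.imwrite(f"pics/{n}25.png",c["img"][:,:,::-1])
E
```

```text
time_s: 43.7
tcp_pos: [565.6, -118.4, 318.0]
tool_rot: [0.593, 0.386, -0.589, 0.391]
contact_force: [10.9, -3.0, 5.0]
width: 14.4
t 43.7 p [ 565.6 -118.4  318. ] phi 113.4 F [10.9 -3.   5. ] w 14.4 tilt [ 0.008 -0.003 -1.   ] j6 -0.0
-> tx 0.0182 ty 0.0262 tz -0.0002 spin 0.000 (alt -3.142)
```

View pics/scene25.png

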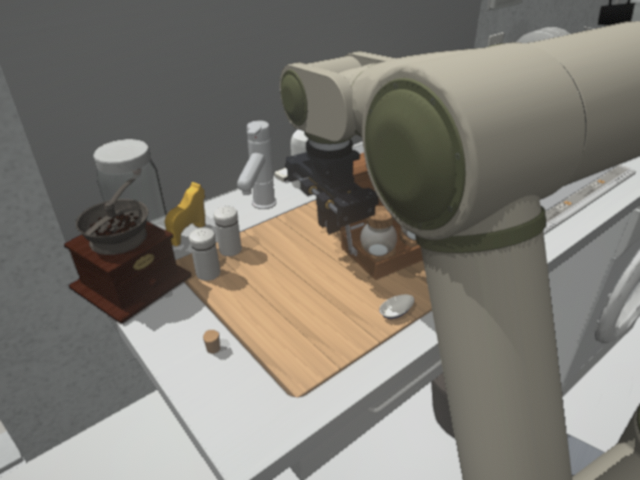

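View pics/top25.png

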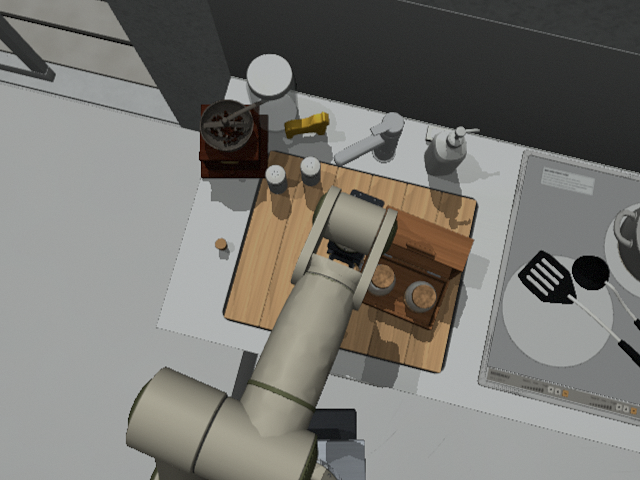

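```bash
python3 -m jog '[{"tx":-0.0009,"ty":-0.0037,"tz":0,"spin":0},{"tx":-0.0015,"ty":-0.0074,"tz":0,"spin":0},{"tx":-0.0019,"ty":-0.0112,"tz":0,"spin":0},{"tx":-0.0021,"ty":-0.015,"tz":0,"spin":0},{"tx":-0.002,"ty":-0.0188,"tz":0,"spin":0},{"tx":-0.0018,"ty":-0.0226,"tz":0,"spin":0},{"tx":-0.0013,"ty":-0.0264,"tz":0,"spin":0},{"tx":-0.0005,"ty":-0.0301,"tz":0,"spin":0},{"tx":0.0005,"ty":-0.0338,"tz":0,"spin":0},{"tx":0.0016,"ty":-0.0374,"tz":0,"spin":0}]' 0.0 30;python3 go.py 589.9 -128.7 300 113.4; python3 - <<'E'
from plant import camera
import cv2
for n in("top",):
    c=camera(n);cv2.imwrite(f"pics/{n}26.png",cv2.resize(c["img"][170:340,270:490,::-1],None,fx=3,fy=3))
E
```

```text
time_s: 44.8
tcp_pos: [531.1, -103.4, 316.4]
tool_rot: [0.593, 0.386, -0.589, 0.391]
contact_force: [8.1, -1.3, 5.1]
width: 14.0
t 44.8 p [ 531.1 -103.4  316.4] phi 113.39 F [ 8.1 -1.3  5.1] w 14.0 tilt [ 0.008 -0.003 -1.   ] j6 -0.0
-> tx 0.0169 ty 0.0639 tz -0.0001 spin 0.000 (alt -3.141)
```

View pics/top26.png

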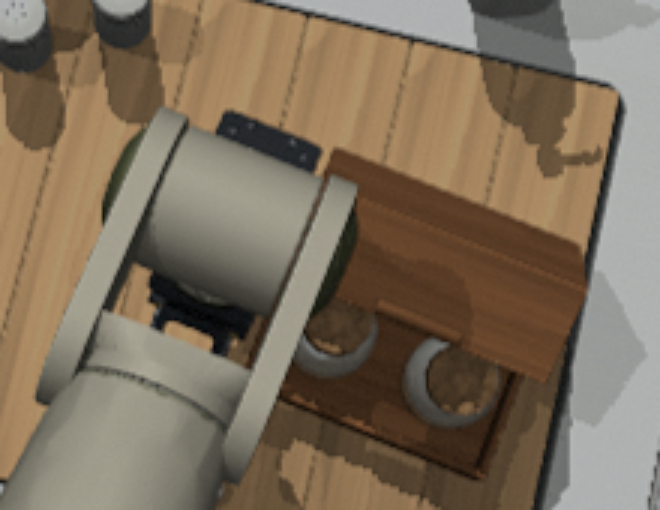

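```bash
python3 -m jog '[{"tx":0.0014,"ty":-0.0035,"tz":0,"spin":0},{"tx":0.003,"ty":-0.0069,"tz":0,"spin":0},{"tx":0.0049,"ty":-0.0103,"tz":0,"spin":0},{"tx":0.0069,"ty":-0.0135,"tz":0,"spin":0},{"tx":0.0091,"ty":-0.0166,"tz":0,"spin":0},{"tx":0.0115,"ty":-0.0195,"tz":0,"spin":0},{"tx":0.0141,"ty":-0.0223,"tz":0,"spin":0},{"tx":0.0168,"ty":-0.0249,"tz":0,"spin":0},{"tx":0.0197,"ty":-0.0274,"tz":0,"spin":0},{"tx":0.0228,"ty":-0.0297,"tz":0,"spin":0}]' 0.0 30;python3 go.py 589.9 -128.7 300 113.4; python3 - <<'E'
from plant import camera
import cv2
for n in("top","scene"):
    c=camera(n);cv2.imwrite(f"pics/{n}27.png",cv2.resize(c["img"][130:340,270:490,::-1],None,fx=2.7,fy=2.7))
E
```

```text
time_s: 45.85
tcp_pos: [503.8, -91.3, 292.9]
tool_rot: [0.593, 0.387, -0.589, 0.39]
contact_force: [8.1, 0.6, 2.0]
width: 13.8
t 45.85 p [503.8 -91.3 292.9] phi 113.38 F [8.1 0.6 2. ] w 13.8 tilt [ 0.006 -0.002 -1.   ] j6 -0.0
-> tx -0.0065 ty 0.0939 tz 0.0002 spin 0.000 (alt -3.141)
```

View pics/top27.png

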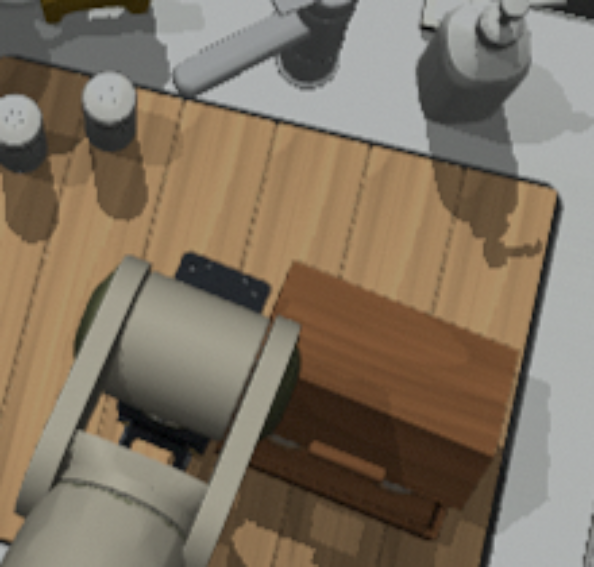

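View pics/scene27.png

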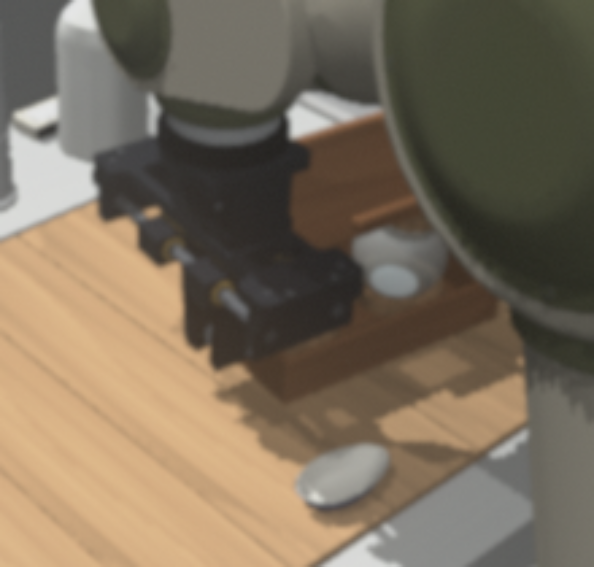

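```bash
python3 -m jog '[{"tx":0.0027,"ty":-0.0018,"tz":0,"spin":0},{"tx":0.0055,"ty":-0.0035,"tz":0,"spin":0},{"tx":0.0084,"ty":-0.005,"tz":0,"spin":0},{"tx":0.0114,"ty":-0.0063,"tz":0,"spin":0},{"tx":0.0144,"ty":-0.0075,"tz":0,"spin":0},{"tx":0.0175,"ty":-0.0085,"tz":0,"spin":0},{"tx":0.0207,"ty":-0.0094,"tz":0,"spin":0},{"tx":0.0238,"ty":-0.0101,"tz":0,"spin":0},{"tx":0.0254,"ty":-0.0104,"tz":0,"spin":0},{"tx":0.0254,"ty":-0.0104,"tz":0,"spin":0}]' 0.0 30;python3 go.py 589.9 -128.7 300 113.4; python3 - <<'E'
from plant import camera
import cv2
for n in("top","scene"):
    c=camera(n);cv2.imwrite(f"pics/{n}28.png",cv2.resize(c["img"][130:340,270:490,::-1],None,fx=2.7,fy=2.7))
E
```

```text
time_s: 46.95
tcp_pos: [494.0, -87.1, 267.3]
tool_rot: [0.592, 0.387, -0.59, 0.39]
contact_force: [4.4, 0.2, 1.7]
width: 14.1
t 46.95 p [494.  -87.1 267.3] phi 113.39 F [4.4 0.2 1.7] w 14.1 tilt [ 0.005 -0.001 -1.   ] j6 -0.0
-> tx -0.0322 ty 0.1047 tz 0.0001 spin 0.000 (alt -3.141)
```

View pics/scene28.png

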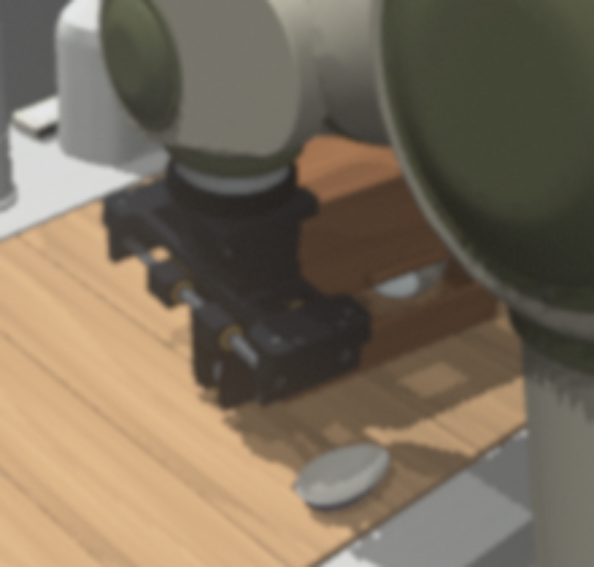

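View pics/top28.png

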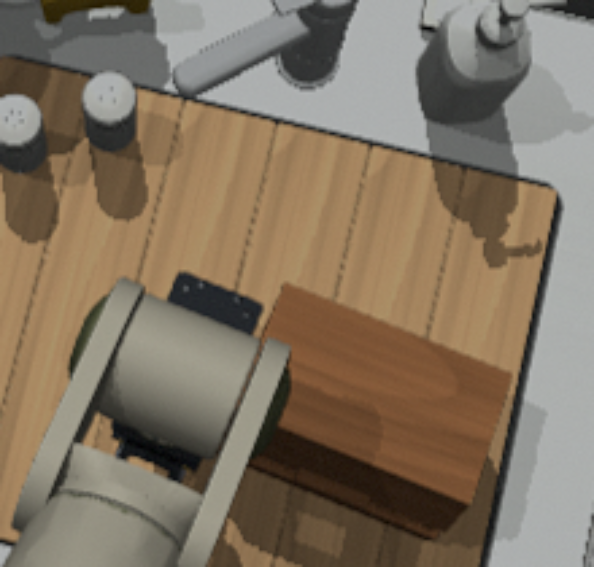

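```bash
python3 -m jog '[{"tx":0.0015,"ty":-0.0002,"tz":0,"spin":0},{"tx":0.003,"ty":-0.0004,"tz":0,"spin":0},{"tx":0.0045,"ty":-0.0006,"tz":0,"spin":0},{"tx":0.006,"ty":-0.0007,"tz":0,"spin":0},{"tx":0.0073,"ty":-0.0008,"tz":0,"spin":0},{"tx":0.0085,"ty":-0.0008,"tz":0,"spin":0},{"tx":0.0097,"ty":-0.0008,"tz":0,"spin":0},{"tx":0.0107,"ty":-0.0008,"tz":0,"spin":0},{"tx":0.0113,"ty":-0.0008,"tz":0,"spin":0},{"tx":0.0113,"ty":-0.0008,"tz":0,"spin":0}]' 0.0 30;python3 go.py 589.9 -128.7 300 113.4; cat > lidang.py <<'E'
import sys
from plant import camera
from h import *
tag=sys.argv[1]
for n in("top","scene"):
    c=camera(n);cv2.imwrite(f"pics/{n}{tag}.png",cv2.resize(c["img"][130:340,270:490,::-1],None,fx=2.7,fy=2.7))
    W=cloud(c);th=np.radians(-23.4);ex=np.array([np.cos(th),np.sin(th)]);ey=np.array([-ex[1],ex[0]])
    d=W[...,:2]-[483.3,-229.2];x=d@ex;y=d@ey;z=W[...,2]-178.5
    m=(abs(x)<45)&(y>-85)&(y<60)&(z>85)&(z<150)
    if m.sum()>50:
        A=np.c_[x[m],y[m],np.ones(m.sum())];k=np.linalg.lstsq(A,z[m],rcond=None)[0]
        r=z[m]-A@k;g=abs(r)<6;k=np.linalg.lstsq(A[g],z[m][g],rcond=None)[0]
        print(n,"lid top slope deg",np.degrees(np.arctan(k[0])).round(1),"y slope",np.degrees(np.arctan(k[1])).round(1),"z mid",k[2].round(1),g.sum(),"z@-56",(k[2]-56*k[0]).round(1))
E
python3 lidang.py 29
```

```text
time_s: 48.05
tcp_pos: [492.7, -86.6, 255.0]
tool_rot: [0.591, 0.388, -0.591, 0.389]
contact_force: [4.5, 2.0, 3.8]
width: 13.3
t 48.05 p [492.7 -86.6 255. ] phi 113.38 F [4.5 2.  3.8] w 13.3 tilt [ 0.001 -0.    -1.   ] j6 -0.0
-> tx -0.0449 ty 0.1060 tz 0.0000 spin 0.000 (alt -3.141)
top lid top slope deg -7.6 y slope -0.0 z mid 116.1 3183 z@-56 123.6
scene lid top slope deg -7.5 y slope 0.0 z mid 116.7 745 z@-56 124.1
```

View pics/scene29.png

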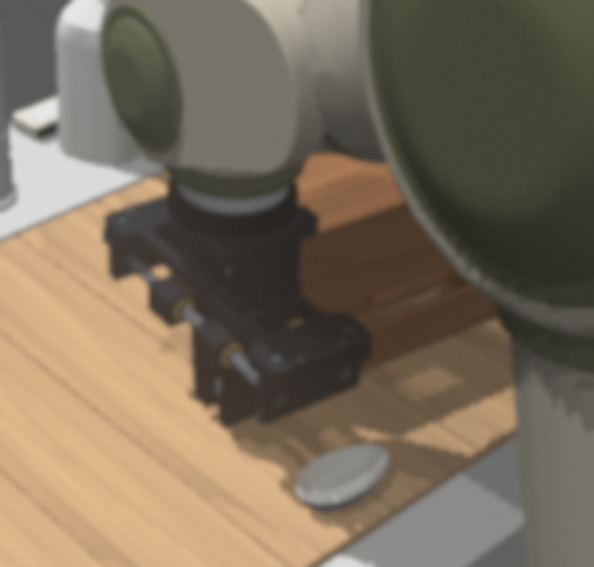

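```bash
python3 -m jog '[{"tx":0,"ty":0,"tz":0,"spin":0},{"tx":0,"ty":0,"tz":0,"spin":0},{"tx":0,"ty":0,"tz":0,"spin":0},{"tx":-0.005,"ty":0,"tz":-0.001,"spin":0},{"tx":-0.02,"ty":0,"tz":-0.002,"spin":0},{"tx":-0.045,"ty":0,"tz":-0.002,"spin":0},{"tx":-0.08,"ty":0,"tz":-0.002,"spin":0},{"tx":-0.115,"ty":0,"tz":-0.002,"spin":0},{"tx":-0.145,"ty":0,"tz":-0.002,"spin":0},{"tx":-0.15,"ty":0,"tz":-0.002,"spin":0}]' 0.04 10;python3 go.py 439 -210 375 113.4; python3 lidang.py 30
```

```text
time_s: 49.15
tcp_pos: [493.4, -84.9, 408.2]
tool_rot: [0.592, 0.387, -0.59, 0.39]
contact_force: [0.9, 0.3, 0.4]
width: 39.7
t 49.15 p [493.4 -84.9 408.2] phi 113.38 F [0.9 0.3 0.4] w 39.7 tilt [ 0.005 -0.002 -1.   ] j6 0.0
-> tx 0.0332 ty -0.0005 tz 0.1364 spin 0.000 (alt -3.141)
top lid top slope deg -7.5 y slope 0.2 z mid 116.0 3102 z@-56 123.5
scene lid top slope deg -7.5 y slope -0.0 z mid 116.6 1350 z@-56 124.0
```

View pics/scene30.png

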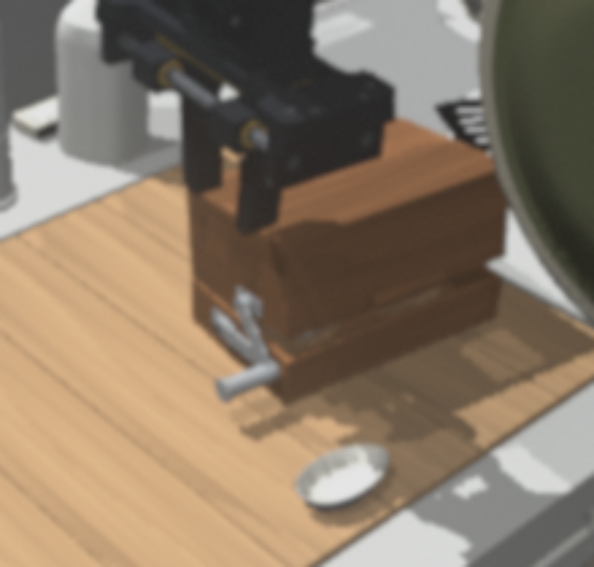

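```bash
python3 -m jog '[{"tx":0,"ty":0,"tz":0.015,"spin":0},{"tx":0,"ty":0,"tz":0.04,"spin":0},{"tx":0,"ty":0,"tz":0.07,"spin":0},{"tx":0,"ty":0,"tz":0.1,"spin":0},{"tx":0,"ty":0,"tz":0.125,"spin":0},{"tx":0.005,"ty":0,"tz":0.1345,"spin":0},{"tx":0.015,"ty":0,"tz":0.1364,"spin":0},{"tx":0.025,"ty":0,"tz":0.1364,"spin":0},{"tx":0.03,"ty":0,"tz":0.1364,"spin":0},{"tx":0.03,"ty":0,"tz":0.1364,"spin":0}]' 0.0 10;python3 go.py 439 -210 352 113.4
```

```text
time_s: 50.25
tcp_pos: [439.3, -209.2, 373.6]
tool_rot: [-0.591, -0.389, 0.591, -0.388]
contact_force: [0.5, 1.3, 0.9]
width: 0.4
t 50.25 p [ 439.3 -209.2  373.6] phi 113.32 F [0.5 1.3 0.9] w 0.4 tilt [-0.001  0.001 -1.   ] j6 -0.28
-> tx 0.0216 ty 0.0001 tz 0.0008 spin 0.001 (alt -3.140)
```

```bash
python3 -m jog '[{"tx":0.003,"ty":0,"tz":0,"spin":0},{"tx":0.006,"ty":0,"tz":0,"spin":0},{"tx":0.009,"ty":0,"tz":0,"spin":0},{"tx":0.012,"ty":0,"tz":0,"spin":0},{"tx":0.0145,"ty":0,"tz":0,"spin":0},{"tx":0.017,"ty":0,"tz":0,"spin":0},{"tx":0.019,"ty":0,"tz":0,"spin":0},{"tx":0.021,"ty":0,"tz":0,"spin":0},{"tx":0.0225,"ty":0,"tz":0,"spin":0},{"tx":0.0235,"ty":0,"tz":0,"spin":0}]' 0.0 10;python3 go.py 439 -210 352 113.4; python3 lidang.py 31
```

```text
time_s: 51.25
tcp_pos: [439.1, -210.1, 351.0]
tool_rot: [0.591, 0.388, -0.591, 0.388]
contact_force: [-0.2, 0.1, 0.0]
width: 0.2
t 51.25 p [ 439.1 -210.1  351. ] phi 113.39 F [-0.2  0.1  0. ] w 0.2 tilt [-0.  0. -1.] j6 -0.28
-> tx -0.0010 ty -0.0001 tz -0.0000 spin 0.000 (alt -3.141)
top lid top slope deg 0.1 y slope 0.1 z mid 107.6 138 z@-56 107.5
scene lid top slope deg -0.3 y slope -0.1 z mid 108.6 1305 z@-56 109.0
```

The lid top is level at about 108 mm. I'll press a little more to make sure it is seated, then withdraw and check.

```bash
python3 -m jog '[{"tx":0.001,"ty":0,"tz":0,"spin":0},{"tx":0.002,"ty":0,"tz":0,"spin":0},{"tx":0.003,"ty":0,"tz":0,"spin":0},{"tx":0.003,"ty":0,"tz":0,"spin":0},{"tx":0.003,"ty":0,"tz":0,"spin":0},{"tx":0.003,"ty":0,"tz":0,"spin":0},{"tx":0.003,"ty":0,"tz":0,"spin":0},{"tx":0.003,"ty":0,"tz":0,"spin":0},{"tx":0.003,"ty":0,"tz":0,"spin":0},{"tx":0.003,"ty":0,"tz":0,"spin":0}]' 0.0 10; python3 -m jog '[{"tx":-0.005,"ty":0,"tz":0,"spin":0},{"tx":-0.02,"ty":0,"tz":0,"spin":0},{"tx":-0.05,"ty":0,"tz":0,"spin":0},{"tx":-0.08,"ty":0,"tz":-0.03,"spin":0},{"tx":-0.1,"ty":0,"tz":-0.06,"spin":0},{"tx":-0.1,"ty":0,"tz":-0.1,"spin":0},{"tx":-0.1,"ty":0,"tz":-0.14,"spin":0},{"tx":-0.1,"ty":0,"tz":-0.17,"spin":0},{"tx":-0.1,"ty":0,"tz":-0.18,"spin":0},{"tx":-0.1,"ty":0,"tz":-0.18,"spin":0}]' 0.0 10;  python3 lidang.py 32;python3 - <<'E'
from plant import camera
import cv2
c=camera("scene");cv2.imwrite("pics/scene33.png",c["img"][:,:,::-1])
E
```

```text
time_s: 52.35
tcp_pos: [439.0, -210.0, 350.8]
tool_rot: [0.591, 0.387, -0.591, 0.39]
contact_force: [-5.6, 4.8, 18.0]
width: 1.0
time_s: 53.35
tcp_pos: [510.8, -44.3, 447.9]
tool_rot: [-0.59, -0.389, 0.591, -0.389]
contact_force: [0.4, -1.3, 0.1]
width: 0.2
top lid top slope deg 0.1 y slope 0.0 z mid 107.7 3177 z@-56 107.6
scene lid top slope deg 0.0 y slope -0.0 z mid 108.5 2095 z@-56 108.5
```

View pics/scene33.png

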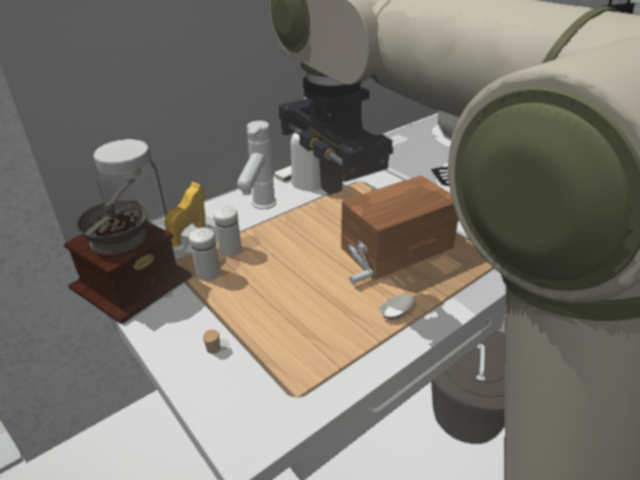

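View pics/scene32.png

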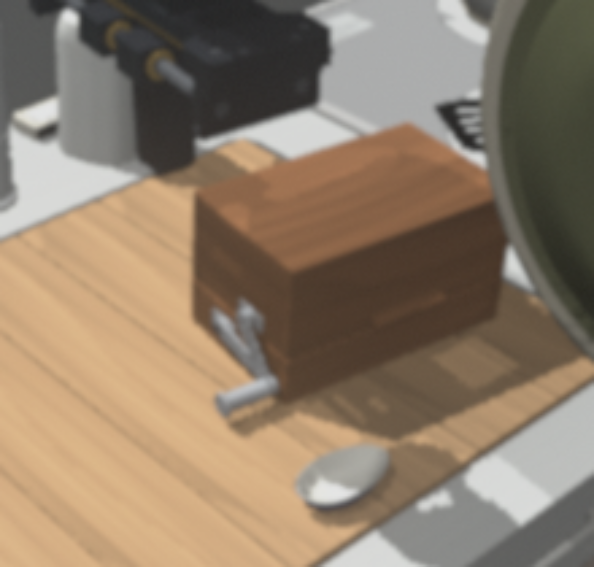

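The picture shows the chest closed (scene 400,225) with no gap at the rim. The shakers, spoon rest and cork are in place, and the gripper is clear of everything. I'm handing the job in.

```bash
python3 -c "
from plant import ticket
print(ticket.close_job())"
```

```text
the job is handed in; nothing more can be done
None
```

Both bottles are in their rings, cork up, and the lid is shut. I handed the job in at about 53.5 s of the 72 s allowed; it gave no verdict.

**Bottles:** I picked each one up by its cork and let it swing upright under a light grip.
- The far bottle lay too close to the shakers to grasp by the cork, so I first drew it about 90 mm forward by its belly.
- Its first set-down failed, leaving it leaning 20° in the left ring. Pushing the cork did not fix it, so I gripped it again, straightened it and set it down once more.
- Before the lid closed, the last check showed both bellies at seat height (221.3 mm). The tilts were about 1° (left) and 5.6° (right), inside the 15° limit.
- In the right ring, the two cameras put the belly about 3–5 mm from where I had first measured the ring. That is inside 10 mm, but they did not agree exactly.

**Lid:** I lifted the stay's knee by its knob and drew it on until the lid was about 7.5° from shut, then pressed the lid down from above. In the last check the lid top was level within 0.1° and about 108 mm up in both cameras.

**Not checked:** the bottles could not be seen once the lid was shut. I only looked at the shakers, spoon rest and loose cork in the pictures; they appeared unmoved, but I did not measure them again. I did not read the lid's speed directly; it came down over about 5 s.

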